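# Change over the slide carousel

### The arm

A 6-joint arm with a two-finger parallel gripper is mounted at the origin on the work surface. World frame = base frame: x ahead of the robot, y to its left, z up, the work surface at z = 0. Lengths are in m, angles in rad, forces in N, time in s.
With the tool pointing down it reaches from about 0.4 to 0.825 m from the base axis. Payload 7 kg.
Tool frame: the origin (TCP) lies on the centre line of the jaws, within the pads' length; the fingertips stand 19 mm ahead of it and the grasp point (between the pads) is the TCP (ctrl.tip_reach is the distance from the TCP to the fingertips, in m); z points along the fingers, y is the direction in which the jaws open and shut (so a half turn about z gives the same grasp; the last joint's range is limited). The gripper opens to 88 mm and grips with 3 to 60 N. Pads are 19 mm wide; open, the fingers measure 130 mm over their backs; the gripper's body (78 mm by 193 mm) begins 47 mm behind the grasp point.
Start: joints at [1.479, 0.359, 0.012, 0, -1.224, -0.288], TCP at [0.25, 0.627, 0.246] pointing down, gripper open.
Joint ranges: [-3.07, 3.07], [-1.43, 2.12], [-1.02, 1.25], [-3.03, 1.67], [-3.05, -0], [-3.03, 3.03]. Speed limits (rad/s): [2.39, 2.39, 3.01, 3.14, 3.14, 3.14].

### API

Orientations are given as a unit quaternion [x, y, z, w].
In Python, from workcell import ctrl gives the robot as it stands.
- The arm moves only by the tool send_rows, never from a script. Its argument "motion" is a list of rows, each an object with "travel": the shift along the tool's x, y, z in mm, a list of three; "rotation": the turn, a rotation vector about the tool's x, y, z in rad, a list of three; "jaw": the finger opening in mm, from 0 to 87.6. In form: [{"travel": [tx, ty, tz], "rotation": [rx, ry, rz], "jaw": jaw}, ...]. A call has 1 to 5 rows; each row is the pose to reach, as a shift and turn from the pose commanded when the call began, along the tool's axes at that moment; what a row does not reach only later rows make up. A row lasts 1/12 s, in which the tool goes at most 41.7 mm and 7.16 degrees, less where a joint would pass 70% of its speed; a pose out of reach is approached as far as the arm can. A call with a gripper value outside its range is refused whole. The fingers move at their own pace and stop on an object; "newtons" is the grip in N (left out, the last holds). Time passes only in rows, so rows that repeat a pose let the fingers close. It gives the time, the measured TCP pose, the force and the opening at its end, in the units of the state.
- ctrl.read_state(): the state, without advancing time (a new reading comes with each control period).
- ctrl.read_camera(name): name is "scene" or "top" or "wrist"; returns (picture, depth): 384x512x3 uint8, red, green, blue; 384x512 float32, m along the optical axis (not along the pixel's ray), 0 where there is no reading.
- ctrl.calibration(name): a dict with "mtx" (3x3 intrinsics, pixels), "position" and "orientation" of the camera in the world. Camera axes: x right, y up, looking along -z (the intrinsics and any distortion apply to the point x, -y, -z); pixel columns grow to the right and rows downward; lengths in m; the calibration is good to about 2 mm. A picture is of the moment at which its call begins: read the wrist's pose just before it. calibration takes no time and is no camera call; for the wrist camera it gives the pose at the moment of the call.
- ctrl.job_done(): hands the job in, once; it reports no verdict.
The state is a dict: "time_s": time; "joint_pos": joint angles; "dq": joint speeds; "joint_torque": joint torques, N m; "tcp_pos": TCP position; "eef_rot": TCP orientation; "ft_force": force on the tool from outside, world axes, zero at the start; "moment": the same for the moment, N m; "finger_gap": finger opening in m.
Only numpy, scipy, OpenCV 4.12 (cv2) and the standard library are available. Lean on these libraries where they do the work, as an engineer would, in place of code of your own. Each camera call takes 0.05 s, during which the arm holds its last target. There are 200 camera calls.

### The job

Clear the carousel beside the microscope: take every white slide case off the freely turning platter and push it from the ledge through the drop box's sprung flap, so that it lies inside the box and the flap has swung shut behind it. When all the cases are in the box, move the specimen jars from the green tray to the emptied platter, each standing upright on it. Leave the other things on the bench where they are.

Things in the scene. Friction and masses are not known exactly. Their poses are not given: they have to be found in the camera images.
- dropbox: fixed white drop box, clear lid, 520 x 160 x 238 mm. Origin on the bench under the flap, at the front wall's outer face; x points into the box, z up. Before the flap (x -150 to 0 mm) is a solid flat steel ledge, top at z = 180 mm, 140 mm clear between side rims; side rims and the end rim (at x = -150 mm) are 5 mm thick, 10 mm high. The front wall rises above the ledge to z = 238 mm
- mouth (a point): middle of the lower edge of the drop box's opening, at ledge height, on the front wall's outer face; x points straight into the box, z up. The opening is 70 mm wide (y -35 to 35 mm), 48 mm high and level with the ledge; the lintel above it is the box's top edge, 58 mm above the ledge
- edge (a point): middle of the inner edge where the ledge ends, 6 mm inside the mouth; from here a short steep chute and a drop lead down to the floor of the box, whose back wall is 360 mm further in. A case whose middle is pushed well past this edge (25 mm or more) tips and drops in by itself and the flap closes
- flap (a joint): swing angle (rad) of the flap that fills the opening: grey, 66 mm wide, 44 mm high, hinged along its top edge. 0 = shut (hanging upright), grows as it swings inwards, up to 1.45; a weak spring shuts it again (under 1 N at its lower edge). Opens inwards only; a flat-lying case pushed along the ledge swings it open
- carousel: fixed black foot of the carousel, 120 mm diameter, 30 mm high; origin on the bench, on the platter's axis, z up
- platter_top (a point): centre of the platter's upper face, 44 mm above the bench, on the turning axis; turns with the platter. The platter is a grey disc, 250 mm diameter, 14 mm thick, that spins freely and is never locked; a fixed steel hub of 24 mm diameter stands 30 mm up from its centre
- platter (a joint): turning angle (rad) of the platter, counter-clockwise from above, without end stops and almost without friction
- tray: fixed low green tray, 140 x 210 mm (x, y), rim 12 mm high, floor about 5 mm thick; origin on the bench under its centre
- jar1: squat specimen jar, closed: 52 mm diameter amber body with a 56 mm diameter, 16 mm high red lid, 62 mm tall in all, about 0.12 kg; origin at the centre of its underside, z up. Starts standing on the tray; the jars stand in one row along the tray's y, about 64 mm apart. Two or three of the three jars are there, an absent one has no pose
- jar2: squat specimen jar, closed: 52 mm diameter amber body with a 56 mm diameter, 16 mm high red lid, 62 mm tall in all, about 0.12 kg; origin at the centre of its underside, z up. Starts standing on the tray; the jars stand in one row along the tray's y, about 64 mm apart. Two or three of the three jars are there, an absent one has no pose
- jar3: squat specimen jar, closed: 52 mm diameter amber body with a 56 mm diameter, 16 mm high red lid, 62 mm tall in all, about 0.12 kg; origin at the centre of its underside, z up. Starts standing on the tray; the jars stand in one row along the tray's y, about 64 mm apart. Two or three of the three jars are there, an absent one has no pose
- case1: flat white slide case, a closed box 90 x 36 x 20 mm (x, y, z), about 0.1 kg; origin at the centre of its 90 x 36 mm underside, x along its length, z up. Starts lying flat on the platter; three or all four of the four cases are there, an absent one has no pose
- case2: flat white slide case, a closed box 90 x 36 x 20 mm (x, y, z), about 0.1 kg; origin at the centre of its 90 x 36 mm underside, x along its length, z up. Starts lying flat on the platter; three or all four of the four cases are there, an absent one has no pose
- case3: flat white slide case, a closed box 90 x 36 x 20 mm (x, y, z), about 0.1 kg; origin at the centre of its 90 x 36 mm underside, x along its length, z up. Starts lying flat on the platter; three or all four of the four cases are there, an absent one has no pose
- case4: flat white slide case, a closed box 90 x 36 x 20 mm (x, y, z), about 0.1 kg; origin at the centre of its 90 x 36 mm underside, x along its length, z up. Starts lying flat on the platter; three or all four of the four cases are there, an absent one has no pose
- stain: bystander, not to be disturbed: brown bottle with black cap, 40 mm diameter, 75 mm tall; origin at the centre of its underside
- tuberack: bystander, not to be disturbed: clear rack of red-capped tubes, 60 x 200 x 95 mm; origin at the centre of its underside
- pencup: bystander, not to be disturbed: green cup of pens, 80 mm diameter, 145 mm tall with the pens; origin at the centre of its underside
- rinse: bystander, not to be disturbed: white bottle 64 mm diameter, 150 mm tall; origin at the centre of its underside
- coverslips: bystander, not to be disturbed: small cardboard box 70 x 50 x 35 mm; origin at the centre of its underside

How it is judged:
By the outcome, as a careful person would: the job done as asked, in the order asked, and still so for the second after the job is handed in, with the robot touching nothing.
Of case1, case2, case3, case4 only 3 to 4 are there at a start; the rules pass over those that are not, and their reading is None.
Of jar1, jar2, jar3 only 2 to 3 are there at a start; the rules pass over those that are not, and their reading is None.
At some moment in a run one of case1, case2, case3, case4 may be knocked a few centimetres aside while the robot is not near it.
Once in a run the grip may slacken for a moment while it holds something.
It also fails if it takes over 210 s, if anything falls off the work surface, if the arm or the gripper's body presses on something with over 40 N, if the wrist force passes 120 N, or if a joint passes its speed limit or range.

## Working session

There is one attempt and no reset: what is moved stays moved. The work goes in short steps, Python scripts to look and compute and a tool call to move; the robot and the scene stay as the last step left them, time stands still between calls to the robot, and variables do not carry over. Pictures are saved under pics/ and viewed, about 12 in all and at most 16, crops included, and the job is handed in when it is done.

Besides the shell and the picture viewer there is one more tool, called after ">>>" in YAML: its name, and indented under it one key for each argument. send_rows: Moves the arm, as the interface text tells. Its arguments: {"type":"object","properties":{"motion":{"type":"array","items":{"type":"object","properties":{"travel":{"type":"array","items":{"type":"number"}},"rotation":{"type":"array","items":{"type":"number"}},"jaw":{"type":"number"}}}},"newtons":{"type":"number"}},"required":["motion"]}

```bash
mkdir -p pics; ls; cat > h.py <<'E'
import numpy as np, cv2
from scipy.spatial.transform import Rotation as R
from workcell import ctrl
def look(name):
    c=ctrl.calibration(name); im,d=ctrl.read_camera(name); return im,d,c
def world(c,u,v,z):  # pixel -> world points by depth z along the axis
    K=np.array(c["mtx"]); u,v,z=map(np.asarray,(u,v,z))
    p=np.stack([(u-K[0,2])/K[0,0]*z,-(v-K[1,2])/K[1,1]*z,-z],-1)
    return R.from_quat(c["orientation"]).apply(p.reshape(-1,3)).reshape(p.shape)+c["position"]
def cloud(d,c):
    v,u=np.mgrid[:d.shape[0],:d.shape[1]]; return world(c,u,v,d)
def save(n,im): cv2.imwrite(f"pics/{n}.png",im[...,::-1])
E
python3 - <<'E'
from h import *
for n in("top","scene"):
    im,d,c=look(n); np.savez(f"{n}.npz",im=im,d=d); save(n+"0",im); print(n,c)
s=ctrl.read_state(); print(s)
E
```

```text
pics
top {'mtx': array([[418.98396572,   0.        , 254.52719933],
       [  0.        , 418.98396572, 186.60796866],
       [  0.        ,   0.        ,   1.        ]]), 'position': array([ 0.41236302, -0.13535455,  1.1986148 ]), 'orientation': array([-0.0624442 ,  0.04557224,  0.70636993, -0.70360885])}
scene {'mtx': array([[370.04215922,   0.        , 254.53630592],
       [  0.        , 370.04215922, 194.46476338],
       [  0.        ,   0.        ,   1.        ]]), 'position': array([1.18004029, 0.52730303, 0.7619818 ]), 'orientation': array([0.16582399, 0.43152074, 0.81842552, 0.34127983])}
{'time_s': 0.1, 'joint_pos': array([ 1.47908456e+00,  3.59311892e-01,  1.11512030e-02, -3.19224442e-04,
       -1.22408832e+00, -2.88100091e-01]), 'dq': array([-5.29932166e-05, -3.05232641e-03,  3.75054004e-04,  2.00356158e-03,
       -6.50147570e-05, -1.76295437e-03]), 'joint_torque': array([-1.97691967e-03, -5.84167707e+01,  2.93752849e+01,  7.01564357e+00,
        1.01602566e-02, -4.55599275e-05]), 'tcp_pos': array([0.25012109, 0.62650914, 0.24471692]), 'eef_rot': array([ 9.82011467e-01, -1.88819830e-01, -7.81442756e-05,  7.37556867e-04]), 'ft_force': array([-0.0319288 , -0.22567588, -0.13903228]), 'moment': array([-0.00249452,  0.05960508, -0.01047861]), 'finger_gap': 0.08718483477220886}
```

View pics/top0.png

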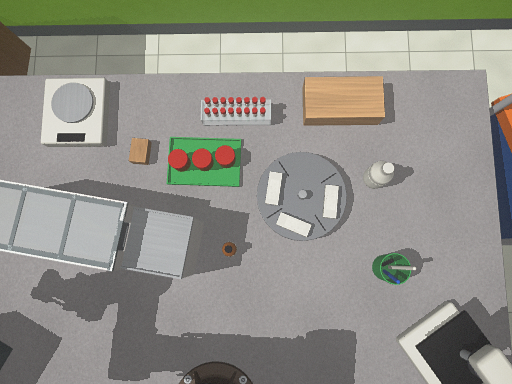

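View pics/scene0.png

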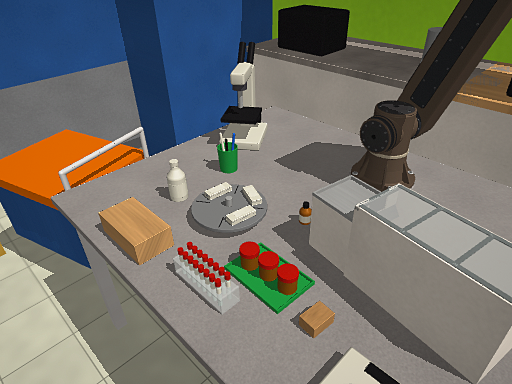

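```bash
cat >> h.py <<'E'
def cases(im,d,c,zlo=.055,zhi=.075,ctr=None,r=.14):
    P=cloud(d,c); m=(P[...,2]>zlo)&(P[...,2]<zhi)&(im.min(-1)>150)&(d>0)
    if ctr is not None: m&=np.hypot(P[...,0]-ctr[0],P[...,1]-ctr[1])<r
    n,l,s,_=cv2.connectedComponentsWithStats(m.astype(np.uint8)); out=[]
    for i in range(1,n):
        if s[i,4]<80: continue
        q=P[l==i]; (x,y),(w,h),a=cv2.minAreaRect((q[:,:2]*1000).astype(np.float32))
        if w<h: a+=90; w,h=h,w
        out.append((round(x),round(y),round(w),round(h),round((a+90)%180-90),round(1000*np.median(q[:,2]))))
    return out
E
python3 - <<'E'
from h import *
D=np.load("top.npz"); im,d=D["im"],D["d"]; c=ctrl.calibration("top"); P=cloud(d,c)
print("cases",cases(im,d,c))
def pt(u,v): return (P[v,u]*1000).round()
for n,u,v in [("hub",302,194),("platter edge L",262,196),("R",344,196),("bottle",229,249),("rinse",388,168),("pencup",393,268),("ledge",165,243),("ledge2",150,225),("jar",178,159),("jar",202,159),("jar",225,156),("tray",190,182),("lintel",126,204),("tick",287,168)]: print(n,pt(u,v))
hsv=cv2.cvtColor(im,cv2.COLOR_RGB2HSV)
m=((hsv[...,0]<8)|(hsv[...,0]>172))&(hsv[...,1]>180)&(P[...,2]>.05)&(P[...,2]<.08)
n,l,s,_=cv2.connectedComponentsWithStats(m.astype(np.uint8))
for i in range(1,n):
    if s[i,4]>150: 
        q=P[l==i]; print("jar",(cv2.minEnclosingCircle((q[:,:2]*1000).astype(np.float32))),q[:,2].mean())
m=(abs(P[...,2]-.044)<.006)&(np.hypot(P[...,0]-P[194,302,0],P[...,1]-P[194,302,1])<.16)
print("platter",cv2.minEnclosingCircle((P[m][:,:2]*1000).astype(np.float32)))
# ledge: points at z~.18 ; box top z~.238
m=(abs(P[...,2]-.18)<.005)&(P[...,0]<.6); print("ledge",cv2.minAreaRect((P[m][:,:2]*1000).astype(np.float32)),m.sum())
m=(abs(P[...,2]-.19)<.004)&(P[...,0]<.6); print("rim",cv2.minAreaRect((P[m][:,:2]*1000).astype(np.float32)),m.sum())
m=(abs(P[...,2]-.238)<.006); print("top",cv2.minAreaRect((P[m][:,:2]*1000).astype(np.float32)),m.sum())
save("plat",cv2.resize(im[120:290,110:370],None,fx=3,fy=3,interpolation=cv2.INTER_CUBIC))
E
```

```text
cases [(861, 412, 116, 69, 68, 56), (807, 437, 89, 46, 75, 57), (585, -160, 90, 35, -9, 63), (547, -315, 90, 36, -6, 63), (485, -213, 90, 36, 67, 63)]
hub [ 565. -237.   72.]
platter edge L [ 564. -129.   43.]
R [ 563. -356.   40.]
bottle [418. -40.  73.]
rinse [ 619. -448.  152.]
pencup [ 367. -480.   43.]
ledge [432. 106. 182.]
ledge2 [476. 143. 183.]
jar [665. 104.  67.]
jar [666.  38.  62.]
jar [673. -27.  68.]
tray [611.  81.   3.]
lintel [521. 186. 239.]
tick [ 643. -199.   42.]
platter ((565.956787109375, -237.5055389404297), 124.54606628417969)
ledge ((349.26885986328125, -202.12173461914062), (840.2529907226562, 160.30181884765625), 75.88438415527344) 3534
rim ((350.6220703125, -202.94281005859375), (839.486328125, 162.6885986328125), 75.89891815185547) 461
top ((475.2520446777344, 350.37908935546875), (309.76470947265625, 160.39151000976562), 79.90422058105469) 8526
```

View pics/plat.png

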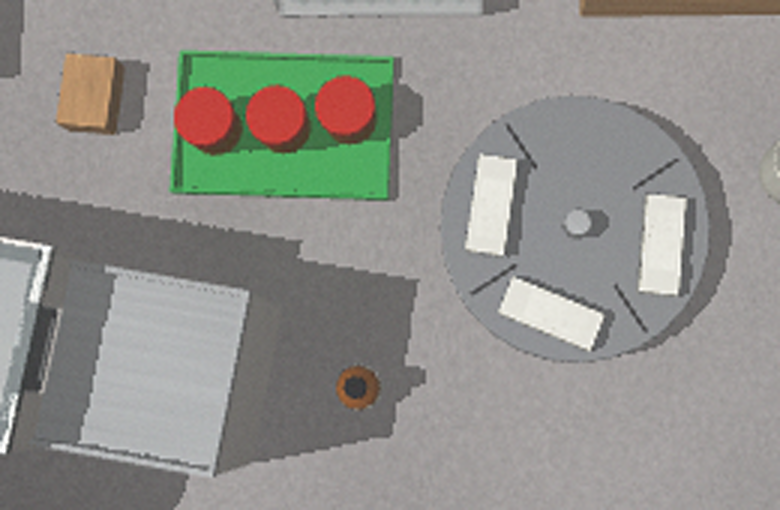

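```bash
cat >> h.py <<'E'
def plan(*wps):
    """waypoints (x,y,z mm, yaw deg) -> tool-frame calls, from the present pose, tool kept pointing down"""
    s=ctrl.read_state(); p=np.array(s["tcp_pos"])*1000; q=R.from_quat(s["eef_rot"])
    xa=q.apply([1,0,0]); yaw=np.degrees(np.arctan2(xa[1],xa[0]))
    print("now",p.round(1),"yaw %.1f"%yaw,"gap %.1f"%(s["finger_gap"]*1e3),"F",s["ft_force"].round(1),"t %.1f"%s["time_s"], "tilt",q.apply([0,0,1]).round(3)[:2])
    for w in wps:
        t=np.array(w[:3],float); dy=(w[3]-yaw+180)%360-180
        n=int(np.ceil(max(np.linalg.norm(t-p)/190,abs(dy)/33,1e-3)))
        for k in range(n):
            T=R.from_euler("ZX",[yaw,180],degrees=True)
            d=T.inv().apply((t-p)/(n-k)); r=-np.radians(dy)/n
            rows=max(np.linalg.norm(d)/41.7,abs(r)/.125)
            print("  ",w,"travel",d.round(1),"rz %.3f"%r,"rows %.1f"%rows)
            p=p+T.apply(d); yaw+=dy/n
E
python3 - <<'E'
from h import *
D=np.load("top.npz"); im,d=D["im"],D["d"]; c=ctrl.calibration("top"); P=cloud(d,c)*1000
b=(P[...,0]<600)&(P[...,1]>0)&(d>0)
for n,m in [("ledge",b&(abs(P[...,2]-182)<4)&(P[...,1]<230)),("rim",b&(abs(P[...,2]-191)<4)&(P[...,1]<230))]:
    l=cv2.connectedComponentsWithStats(m.astype(np.uint8)); i=1+l[2][1:,4].argmax(); print(n,cv2.minAreaRect(P[l[1]==i][:,:2].astype(np.float32)),l[2][i,4])
m=b&(P[...,2]>228)&(P[...,2]<250); Q=P[m]
a=np.radians(79.9); e=np.array([np.cos(a),np.sin(a)]); f=np.array([-e[1],e[0]])
print("top z",np.median(Q[:,2]),"x min pct",np.percentile(Q[:,:2]@e,[.2,1,5]),"y range",np.percentile(Q[:,:2]@f,[.5,99.5]))
L=P[b&(P[...,2]>175)&(P[...,2]<196)][:,:2]; L=L[L@e<280]
print("ledge x",np.percentile(L@e,[.5,1,99,99.8]),"y",np.percentile(L@f,[.5,99.5]))
print("wood",P[100,345],P[82,340],"tray corners",P[139,170],P[139,241],P[184,240],P[184,168])
plan((585,380,250,-15),(580,0,250,-9),(585,-160,200,-9),(585,-160,80,-9))
E
```

```text
ledge ((436.81085205078125, 127.88311767578125), (156.35568237304688, 142.78550720214844), 79.96723175048828) 2963
rim ((457.8695068359375, 121.50179290771484), (154.18801879882812, 108.09959411621094), 77.91283416748047) 215
top z 237.86318496866198 x min pct [274.02307357 274.85087358 285.89585477] y range [-485.71444237 -327.24165821]
ledge x [124.43431399 124.68158451 275.83592273 277.10078394] y [-480.81882526 -332.12285211]
wood [ 827.89416715 -361.15894915   76.62693078] [ 882.3742131  -349.77192887   72.81078506] tray corners [737.78572458 140.29693374  12.788694  ] [740.20168908 -67.09349583  -2.65357908] [605.59212183 -64.53450925  -3.21249836] [605.92732886 144.66528375   2.43946097]
now [250.1 626.5 244.7] yaw -21.8 gap 87.2 F [-0.  -0.2 -0.1] t 0.1 tilt [-0.    -0.001]
   (585, 380, 250, -15) travel [134.1  34.9  -1.8] rz -0.039 rows 3.3
   (585, 380, 250, -15) travel [132.7  40.2  -1.8] rz -0.039 rows 3.3
   (585, 380, 250, -15) travel [131.   45.4  -1.8] rz -0.039 rows 3.3
   (580, 0, 250, -9) travel [ 31.2 122.8   0. ] rz -0.035 rows 3.0
   (580, 0, 250, -9) travel [ 26.9 123.8   0. ] rz -0.035 rows 3.0
   (580, 0, 250, -9) travel [ 22.5 124.7   0. ] rz -0.035 rows 3.0
   (585, -160, 200, -9) travel [ 30.  157.2  50. ] rz -0.000 rows 4.0
   (585, -160, 80, -9) travel [ -0.  -0. 120.] rz -0.000 rows 2.9
```

>>> send_rows:
  motion:
    - {"travel": [0,0,-40],"rotation": [0,0,0],"jaw": 70}
    - {"travel": [0,0,-80],"rotation": [0,0,0],"jaw": 70}
    - {"travel": [0,0,-90],"rotation": [0,0,0],"jaw": 60}

```text
time_s: 0.35
tcp_pos: [0.2513, 0.6283, 0.3422]
eef_rot: [0.982, -0.189, 0.001, -0.004]
ft_force: [0.0, 0.0, 2.5]
finger_gap: 0.0732
```

>>> send_rows:
  motion:
    - {"travel": [40,10,0],"rotation": [0,0,-0.012],"jaw": 60}
    - {"travel": [80,20,0],"rotation": [0,0,-0.025],"jaw": 60}
    - {"travel": [120,30,0],"rotation": [0,0,-0.035],"jaw": 60}
    - {"travel": [134,35,0],"rotation": [0,0,-0.039],"jaw": 60}

```text
time_s: 0.68
tcp_pos: [0.3647, 0.542, 0.3356]
eef_rot: [0.985, -0.17, 0.0, 0.0]
ft_force: [-0.7, -0.1, 0.2]
finger_gap: 0.0603
```

>>> send_rows:
  motion:
    - {"travel": [40,12,0],"rotation": [0,0,-0.012],"jaw": 60}
    - {"travel": [80,24,0],"rotation": [0,0,-0.025],"jaw": 60}
    - {"travel": [120,36,0],"rotation": [0,0,-0.035],"jaw": 60}
    - {"travel": [133,40,0],"rotation": [0,0,-0.039],"jaw": 60}

```text
time_s: 1.02
tcp_pos: [0.477, 0.4593, 0.3352]
eef_rot: [0.988, -0.151, 0.0, 0.001]
ft_force: [-0.0, 0.4, 0.2]
finger_gap: 0.0601
```

>>> send_rows:
  motion:
    - {"travel": [131,45,0],"rotation": [0,0,-0.039],"jaw": 60}
    - {"travel": [131,45,0],"rotation": [0,0,-0.039],"jaw": 60}
    - {"travel": [131,45,0],"rotation": [0,0,-0.039],"jaw": 60}
    - {"travel": [131,45,0],"rotation": [0,0,-0.039],"jaw": 60}

```text
time_s: 1.35
tcp_pos: [0.5887, 0.3771, 0.3347]
eef_rot: [0.991, -0.133, -0.0, 0.001]
ft_force: [-1.1, 1.0, -0.2]
finger_gap: 0.0597
```

>>> send_rows:
  motion:
    - {"travel": [47,185,0],"rotation": [0,0,-0.05],"jaw": 60}
    - {"travel": [47,185,0],"rotation": [0,0,-0.05],"jaw": 60}
    - {"travel": [47,185,0],"rotation": [0,0,-0.05],"jaw": 60}
    - {"travel": [47,185,0],"rotation": [0,0,-0.05],"jaw": 60}
    - {"travel": [47,185,0],"rotation": [0,0,-0.05],"jaw": 60}

```text
time_s: 1.77
tcp_pos: [0.5821, 0.1863, 0.3358]
eef_rot: [0.994, -0.107, -0.0, 0.0]
ft_force: [0.6, -0.3, 0.1]
finger_gap: 0.0595
```

```bash
python3 -c "
from h import *
plan((583,10,300,-9),(585,-160,200,-9),(585,-160,110,-9))"
```

```text
now [582.1 186.3 335.8] yaw -12.3 gap 59.5 F [ 0.6 -0.3  0.1] t 1.8 tilt [-0. -0.]
   (583, 10, 300, -9) travel [ 38.3 172.1  35.8] rz -0.057 rows 4.3
   (585, -160, 200, -9) travel [14.3 83.8 50. ] rz -0.000 rows 2.4
   (585, -160, 200, -9) travel [14.3 83.8 50. ] rz -0.000 rows 2.4
   (585, -160, 110, -9) travel [-0. -0. 90.] rz -0.000 rows 2.2
```

>>> send_rows:
  motion:
    - {"travel": [38,172,36],"rotation": [0,0,-0.057],"jaw": 60}
    - {"travel": [38,172,36],"rotation": [0,0,-0.057],"jaw": 60}
    - {"travel": [38,172,36],"rotation": [0,0,-0.057],"jaw": 60}
    - {"travel": [38,172,36],"rotation": [0,0,-0.057],"jaw": 60}
    - {"travel": [38,172,36],"rotation": [0,0,-0.057],"jaw": 60}

```text
time_s: 2.18
tcp_pos: [0.5823, 0.0095, 0.2983]
eef_rot: [0.997, -0.079, -0.001, 0.0]
ft_force: [-0.9, 0.6, -0.4]
finger_gap: 0.0597
```

>>> send_rows:
  motion:
    - {"travel": [28,168,100],"rotation": [0,0,0],"jaw": 60}
    - {"travel": [28,168,100],"rotation": [0,0,0],"jaw": 60}
    - {"travel": [28,168,100],"rotation": [0,0,0],"jaw": 60}
    - {"travel": [28,168,100],"rotation": [0,0,0],"jaw": 60}
    - {"travel": [28,168,100],"rotation": [0,0,0],"jaw": 60}

```text
time_s: 2.6
tcp_pos: [0.5841, -0.1588, 0.1976]
eef_rot: [0.997, -0.078, -0.001, -0.0]
ft_force: [-0.2, 0.4, 0.1]
finger_gap: 0.0601
```

```bash
python3 - <<'E'
from h import *
im,d,c=look("wrist"); save("w1",im)
print(cases(im,d,c,ctr=(.566,-.2375)))
im,d,c=look("top"); print(cases(im,d,c,ctr=(.566,-.2375)))
plan((585,-160,110,-9))
E
```

```text
[(584, -159, 91, 36, -9, 63), (551, -316, 53, 24, -7, 63), (565, -236, 21, 21, 88, 73), (499, -185, 35, 34, 77, 63)]
[(547, -315, 88, 34, -6, 63), (560, -156, 41, 35, -9, 63), (485, -213, 89, 36, 67, 63)]
now [ 582.9 -159.7  195.8] yaw -9.2 gap 59.7 F [-0.4  0.6  0.2] t 2.7 tilt [-0.006  0.   ]
   (585, -160, 110, -9) travel [ 2.1 -0.1 85.8] rz -0.003 rows 2.1
```

View pics/w1.png

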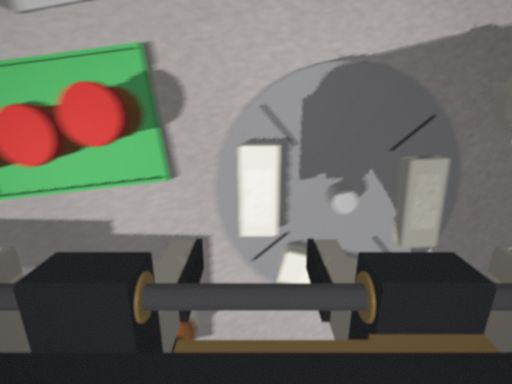

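>>> send_rows:
  motion:
    - {"travel": [1,0,40],"rotation": [0,0,0],"jaw": 60}
    - {"travel": [1,0,80],"rotation": [0,0,0],"jaw": 60}
    - {"travel": [1,0,110],"rotation": [0,0,0],"jaw": 60}
    - {"travel": [1,0,125],"rotation": [0,0,0],"jaw": 60}
    - {"travel": [1,0,129],"rotation": [0,0,0],"jaw": 60}

```text
time_s: 3.12
tcp_pos: [0.5842, -0.1563, 0.0672]
eef_rot: [0.997, -0.078, -0.003, 0.0]
ft_force: [-0.1, -0.6, 0.4]
finger_gap: 0.0598
```

>>> send_rows:
  motion:
    - {"travel": [0,0,0],"rotation": [0,0,0],"jaw": 50}
    - {"travel": [0,0,0],"rotation": [0,0,0],"jaw": 42}
    - {"travel": [0,0,0],"rotation": [0,0,0],"jaw": 30}
    - {"travel": [0,0,0],"rotation": [0,0,0],"jaw": 25}
    - {"travel": [0,0,0],"rotation": [0,0,0],"jaw": 25}
  newtons: 30

```text
time_s: 3.53
tcp_pos: [0.5871, -0.1569, 0.0722]
eef_rot: [0.997, -0.078, 0.001, -0.0]
ft_force: [0.3, -0.1, 3.4]
finger_gap: 0.0356
```

>>> send_rows:
  motion:
    - {"travel": [0,0,-10],"rotation": [0,0,0],"jaw": 25}
    - {"travel": [0,0,-40],"rotation": [0,0,0],"jaw": 25}
    - {"travel": [0,0,-80],"rotation": [0,0,0],"jaw": 25}
    - {"travel": [0,0,-120],"rotation": [0,0,0],"jaw": 25}
    - {"travel": [0,0,-160],"rotation": [0,0,0],"jaw": 25}

```text
time_s: 3.95
tcp_pos: [0.5855, -0.1568, 0.2333]
eef_rot: [0.997, -0.078, 0.0, -0.0]
ft_force: [1.0, 0.6, -0.9]
finger_gap: 0.0353
```

```bash
cat >> h.py <<'E'
BA=79.95; BE=np.array([np.cos(np.radians(BA)),np.sin(np.radians(BA))])
def box(x,z,yaw=BA-180,y=0): p=np.array([448.3,198.9])+x*BE+y*np.array([-BE[1],BE[0]]); return (p[0],p[1],z,yaw)
E
python3 - <<'E'
from h import *
im,d,c=look("top"); print(cases(im,d,c,ctr=(.566,-.2375)))
plan((520,-60,260,-35),box(-80,255),box(-80,203))
E
```

```text
[(547, -315, 89, 35, -7, 63), (485, -213, 89, 36, 67, 63)]
now [ 589.3 -157.9  242.8] yaw -8.8 gap 35.6 F [ 4.4 -1.4  9.2] t 4.0 tilt [ 0.012 -0.003]
   (520, -60, 260, -35) travel [-83.5 -86.  -17.2] rz 0.456 rows 3.7
   (np.float64(434.33939853384067), np.float64(120.12753268620395), 255, -100.05) travel [-86.7 -49.2   2.5] rz 0.568 rows 4.5
   (np.float64(434.33939853384067), np.float64(120.12753268620395), 255, -100.05) travel [-99.6   5.1   2.5] rz 0.568 rows 4.5
   (np.float64(434.33939853384067), np.float64(120.12753268620395), 203, -100.05) travel [ 0. -0. 52.] rz -0.000 rows 1.2
```

>>> send_rows:
  motion:
    - {"travel": [-83,-86,-25],"rotation": [0,0,0.456],"jaw": 25}
    - {"travel": [-83,-86,-25],"rotation": [0,0,0.456],"jaw": 25}
    - {"travel": [-83,-86,-25],"rotation": [0,0,0.456],"jaw": 25}
    - {"travel": [-83,-86,-25],"rotation": [0,0,0.456],"jaw": 25}
    - {"travel": [-83,-86,-25],"rotation": [0,0,0.456],"jaw": 25}

```text
time_s: 4.42
tcp_pos: [0.5166, -0.0575, 0.2575]
eef_rot: [0.953, -0.302, 0.001, -0.001]
ft_force: [0.7, -0.5, -1.5]
finger_gap: 0.0358
```

>>> send_rows:
  motion:
    - {"travel": [-87,-49,0],"rotation": [0,0,0.568],"jaw": 25}
    - {"travel": [-87,-49,0],"rotation": [0,0,0.568],"jaw": 25}
    - {"travel": [-87,-49,0],"rotation": [0,0,0.568],"jaw": 25}
    - {"travel": [-87,-49,0],"rotation": [0,0,0.568],"jaw": 25}
    - {"travel": [-87,-49,0],"rotation": [0,0,0.568],"jaw": 25}

```text
time_s: 4.83
tcp_pos: [0.4743, 0.0319, 0.2559]
eef_rot: [0.831, -0.556, 0.0, -0.0]
ft_force: [0.9, 0.1, -1.3]
finger_gap: 0.0356
```

>>> send_rows:
  motion:
    - {"travel": [-100,5,0],"rotation": [0,0,0.568],"jaw": 25}
    - {"travel": [-100,5,0],"rotation": [0,0,0.568],"jaw": 25}
    - {"travel": [-100,5,0],"rotation": [0,0,0.568],"jaw": 25}
    - {"travel": [-100,5,0],"rotation": [0,0,0.568],"jaw": 25}
    - {"travel": [-100,5,0],"rotation": [0,0,0.568],"jaw": 25}

```text
time_s: 5.25
tcp_pos: [0.4315, 0.1227, 0.2557]
eef_rot: [-0.642, 0.767, 0.0, 0.0]
ft_force: [0.8, -0.3, -1.6]
finger_gap: 0.0353
```

>>> send_rows:
  motion:
    - {"travel": [0,0,0],"rotation": [0,0,0],"jaw": 25}
    - {"travel": [0,0,0],"rotation": [0,0,0],"jaw": 25}
    - {"travel": [0,0,0],"rotation": [0,0,0],"jaw": 25}

```text
time_s: 5.5
tcp_pos: [0.432, 0.1211, 0.2555]
eef_rot: [-0.644, 0.765, -0.0, -0.0]
ft_force: [-0.3, -0.5, -2.0]
finger_gap: 0.0358
```

```bash
python3 - <<'E'
from h import *
im,d,c=look("wrist"); save("w2",im)
plan(box(-80,207))
E
```

```text
now [432.  121.1 255.5] yaw -99.9 gap 35.4 F [ 0.4  0.3 -0.5] t 5.5 tilt [-0. -0.]
   (np.float64(434.33939853384067), np.float64(120.12753268620395), 207, -100.05) travel [ 0.6 -2.5 48.5] rz 0.002 rows 1.2
```

View pics/w2.png

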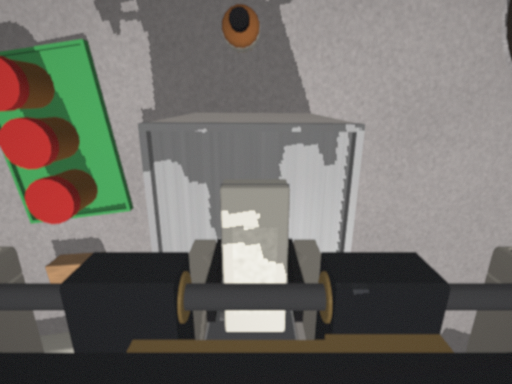

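>>> send_rows:
  motion:
    - {"travel": [0,-2,35],"rotation": [0,0,0],"jaw": 25}
    - {"travel": [0,-2,43],"rotation": [0,0,0],"jaw": 25}
    - {"travel": [0,-2,46],"rotation": [0,0,0],"jaw": 25}
    - {"travel": [0,-2,48],"rotation": [0,0,0],"jaw": 25}
    - {"travel": [0,-2,48],"rotation": [0,0,0],"jaw": 25}

```text
time_s: 5.97
tcp_pos: [0.434, 0.121, 0.2084]
eef_rot: [-0.642, 0.766, -0.0, -0.0]
ft_force: [-0.3, -0.1, -0.7]
finger_gap: 0.0355
```

>>> send_rows:
  motion:
    - {"travel": [0,0,0],"rotation": [0,0,0],"jaw": 25}
    - {"travel": [0,0,0],"rotation": [0,0,0],"jaw": 25}

```text
time_s: 6.13
tcp_pos: [0.4341, 0.1214, 0.2083]
eef_rot: [-0.642, 0.767, -0.0, 0.001]
ft_force: [-0.6, 0.2, -0.1]
finger_gap: 0.0356
```

>>> send_rows:
  motion:
    - {"travel": [0,0,2],"rotation": [0,0,0],"jaw": 25}
    - {"travel": [-15,0,2],"rotation": [0,0,0],"jaw": 25}
    - {"travel": [-35,0,2],"rotation": [0,0,0],"jaw": 25}
    - {"travel": [-50,0,2],"rotation": [0,0,0],"jaw": 25}
    - {"travel": [-50,0,2],"rotation": [0,0,0],"jaw": 25}

```text
time_s: 6.55
tcp_pos: [0.4444, 0.1723, 0.2082]
eef_rot: [-0.643, 0.766, -0.001, 0.002]
ft_force: [-1.5, 0.5, 14.0]
finger_gap: 0.0357
```

>>> send_rows:
  motion:
    - {"travel": [0,0,0],"rotation": [0,0,0],"jaw": 40}
    - {"travel": [0,0,0],"rotation": [0,0,0],"jaw": 50}
    - {"travel": [0,0,0],"rotation": [0,0,0],"jaw": 52}

```text
time_s: 6.8
tcp_pos: [0.4424, 0.1705, 0.2057]
eef_rot: [-0.642, 0.767, 0.0, 0.0]
ft_force: [0.4, 0.7, 0.1]
finger_gap: 0.0476
```

>>> send_rows:
  motion:
    - {"travel": [30,0,0],"rotation": [0,0,0],"jaw": 52}
    - {"travel": [60,0,0],"rotation": [0,0,0],"jaw": 52}
    - {"travel": [74,0,0],"rotation": [0,0,0],"jaw": 52}
    - {"travel": [74,0,0],"rotation": [0,0,0],"jaw": 20}
    - {"travel": [74,0,0],"rotation": [0,0,0],"jaw": 20}

```text
time_s: 7.22
tcp_pos: [0.4295, 0.097, 0.2058]
eef_rot: [-0.641, 0.767, -0.0, 0.0]
ft_force: [0.2, -0.0, -0.3]
finger_gap: 0.0434
```

```bash
python3 - <<'E'
from h import *
plan(box(-14,205))
im,d,c=look("scene"); save("s2",cv2.resize(im[150:350,250:450],None,fx=3,fy=3))
E
```

```text
now [429.5  97.  205.8] yaw -100.2 gap 43.4 F [ 0.2 -0.  -0.3] t 7.2 tilt [0.001 0.   ]
   (np.float64(445.8568947434221), np.float64(185.11481822008568), 205, -100.05) travel [-89.6  -0.5   0.8] rz -0.003 rows 2.1
```

View pics/s2.png

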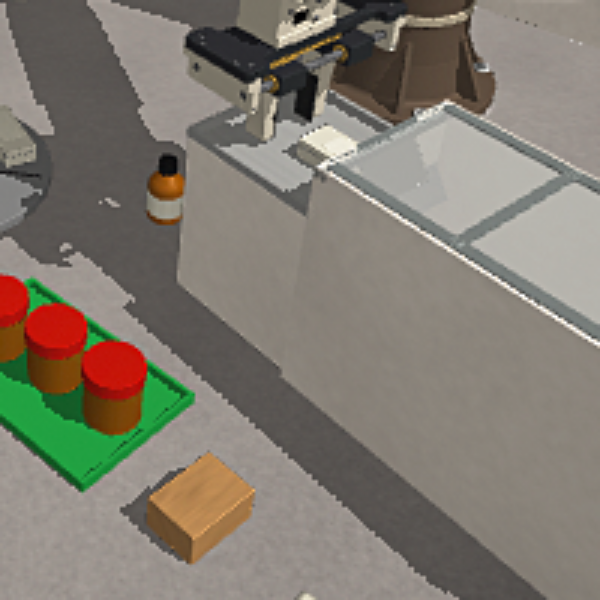

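>>> send_rows:
  motion:
    - {"travel": [0,0,0],"rotation": [0,0,0],"jaw": 20}
    - {"travel": [0,0,0],"rotation": [0,0,0],"jaw": 20}
    - {"travel": [0,0,0],"rotation": [0,0,0],"jaw": 20}

```text
time_s: 7.52
tcp_pos: [0.4296, 0.0982, 0.2055]
eef_rot: [-0.642, 0.767, -0.0, -0.0]
ft_force: [-0.3, -0.0, -0.9]
finger_gap: 0.0221
```

>>> send_rows:
  motion:
    - {"travel": [-20,0,0],"rotation": [0,0,0],"jaw": 20}
    - {"travel": [-40,0,0],"rotation": [0,0,0],"jaw": 20}
    - {"travel": [-60,0,0],"rotation": [0,0,0],"jaw": 20}
    - {"travel": [-76,0,0],"rotation": [0,0,0],"jaw": 20}
    - {"travel": [-90,0,0],"rotation": [0,0,0],"jaw": 20}

```text
time_s: 7.93
tcp_pos: [0.4455, 0.1878, 0.2054]
eef_rot: [-0.642, 0.767, 0.0, -0.0]
ft_force: [0.7, -0.1, 0.7]
finger_gap: 0.0197
```

>>> send_rows:
  motion:
    - {"travel": [0,0,0],"rotation": [0,0,0],"jaw": 20}
    - {"travel": [0,0,0],"rotation": [0,0,0],"jaw": 20}
    - {"travel": [40,0,0],"rotation": [0,0,0],"jaw": 20}
    - {"travel": [50,0,-30],"rotation": [0,0,0],"jaw": 20}
    - {"travel": [50,0,-55],"rotation": [0,0,0],"jaw": 50}

```text
time_s: 8.35
tcp_pos: [0.4349, 0.1344, 0.2605]
eef_rot: [-0.641, 0.767, 0.0, -0.001]
ft_force: [1.6, 1.1, 0.7]
finger_gap: 0.0229
```

```bash
python3 - <<'E'
from h import *
im,d,c=look("scene"); save("s3",cv2.resize(im[150:350,250:450],None,fx=3,fy=3))
im,d,c=look("top"); print(cases(im,d,c,ctr=(.566,-.2375)))
plan((430,-50,280,-110),(485,-213,160,-113))
E
```

```text
[(548, -315, 89, 36, -6, 63), (485, -213, 87, 34, 68, 63)]
now [438.3 137.3 264.7] yaw -100.2 gap 29.6 F [0.  0.9 0.6] t 8.4 tilt [0.007 0.004]
   (430, -50, 280, -110) travel [185.9 -24.9 -15.3] rz 0.172 rows 4.5
   (485, -213, 160, -113) travel [ 67.2 -53.7  60. ] rz 0.026 rows 2.5
   (485, -213, 160, -113) travel [ 65.8 -55.5  60. ] rz 0.026 rows 2.5
```

View pics/s3.png

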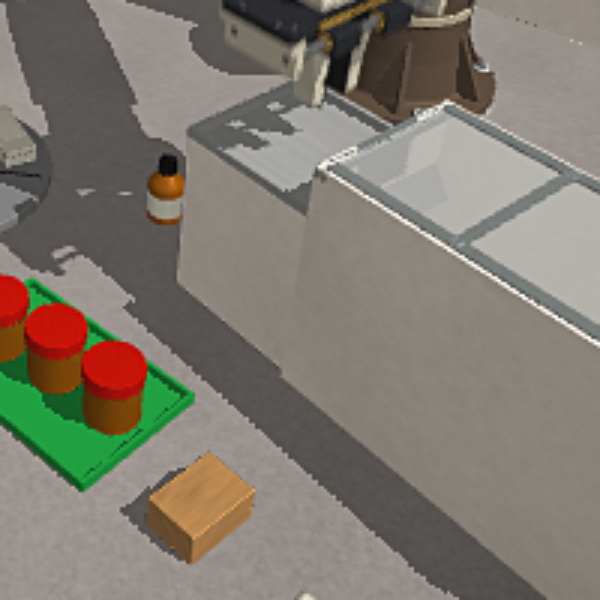

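>>> send_rows:
  motion:
    - {"travel": [186,-25,-15],"rotation": [0,0,0.172],"jaw": 60}
    - {"travel": [186,-25,-15],"rotation": [0,0,0.172],"jaw": 60}
    - {"travel": [186,-25,-15],"rotation": [0,0,0.172],"jaw": 60}
    - {"travel": [186,-25,-15],"rotation": [0,0,0.172],"jaw": 60}
    - {"travel": [186,-25,-15],"rotation": [0,0,0.172],"jaw": 60}

```text
time_s: 8.87
tcp_pos: [0.4275, -0.0533, 0.2759]
eef_rot: [-0.573, 0.819, -0.0, 0.001]
ft_force: [-0.2, 0.7, -0.5]
finger_gap: 0.0583
```

>>> send_rows:
  motion:
    - {"travel": [134,-108,100],"rotation": [0,0,0.052],"jaw": 60}
    - {"travel": [134,-108,100],"rotation": [0,0,0.052],"jaw": 60}
    - {"travel": [134,-108,100],"rotation": [0,0,0.052],"jaw": 60}
    - {"travel": [134,-108,100],"rotation": [0,0,0.052],"jaw": 60}
    - {"travel": [134,-108,100],"rotation": [0,0,0.052],"jaw": 60}

```text
time_s: 9.28
tcp_pos: [0.4838, -0.2157, 0.1735]
eef_rot: [-0.552, 0.834, 0.0, -0.0]
ft_force: [0.7, 0.4, 0.0]
finger_gap: 0.0601
```

>>> send_rows:
  motion:
    - {"travel": [0,0,0],"rotation": [0,0,0],"jaw": 60}
    - {"travel": [0,0,0],"rotation": [0,0,0],"jaw": 60}
    - {"travel": [0,0,0],"rotation": [0,0,0],"jaw": 60}

```text
time_s: 9.53
tcp_pos: [0.4838, -0.2133, 0.1754]
eef_rot: [-0.552, 0.834, 0.0, -0.0]
ft_force: [0.5, 0.1, 0.9]
finger_gap: 0.0596
```

```bash
python3 - <<'E'
from h import *
plan((485,-213,68,-112.7))
im,d,c=look("wrist"); print(cases(im,d,c,ctr=(.566,-.2375)))
E
```

```text
now [ 483.8 -213.3  175.4] yaw -113.0 gap 59.6 F [0.5 0.1 0.9] t 9.5 tilt [-0.  0.]
   (485, -213, 68, -112.7) travel [ -0.8  -1.  107.4] rz -0.006 rows 2.6
[(484, -212, 89, 36, 67, 63), (567, -232, 22, 14, -16, 73)]
```

>>> send_rows:
  motion:
    - {"travel": [-1,0,40],"rotation": [0,0,0],"jaw": 60}
    - {"travel": [-1,0,75],"rotation": [0,0,0],"jaw": 60}
    - {"travel": [-1,0,98],"rotation": [0,0,0],"jaw": 60}
    - {"travel": [-1,0,107],"rotation": [0,0,0],"jaw": 60}
    - {"travel": [-1,0,107],"rotation": [0,0,0],"jaw": 60}

```text
time_s: 10.0
tcp_pos: [0.4836, -0.2114, 0.0677]
eef_rot: [-0.553, 0.833, 0.001, -0.001]
ft_force: [-0.0, 0.3, 0.0]
finger_gap: 0.0602
```

>>> send_rows:
  motion:
    - {"travel": [0,0,0],"rotation": [0,0,0],"jaw": 50}
    - {"travel": [0,0,0],"rotation": [0,0,0],"jaw": 42}
    - {"travel": [0,0,0],"rotation": [0,0,0],"jaw": 30}
    - {"travel": [0,0,0],"rotation": [0,0,0],"jaw": 25}
    - {"travel": [0,0,0],"rotation": [0,0,0],"jaw": 25}

```text
time_s: 10.42
tcp_pos: [0.4851, -0.2125, 0.0698]
eef_rot: [-0.552, 0.834, -0.001, 0.001]
ft_force: [-0.5, 1.3, 6.7]
finger_gap: 0.036
```

>>> send_rows:
  motion:
    - {"travel": [0,0,-15],"rotation": [0,0,0],"jaw": 25}
    - {"travel": [0,0,-55],"rotation": [0,0,0],"jaw": 25}
    - {"travel": [0,0,-95],"rotation": [0,0,0],"jaw": 25}
    - {"travel": [0,0,-135],"rotation": [0,0,0],"jaw": 25}
    - {"travel": [0,0,-175],"rotation": [0,0,0],"jaw": 25}

```text
time_s: 10.83
tcp_pos: [0.4837, -0.2124, 0.2458]
eef_rot: [-0.552, 0.834, 0.0, 0.0]
ft_force: [1.5, -0.5, -1.5]
finger_gap: 0.0356
```

>>> send_rows:
  motion:
    - {"travel": [0,0,-12],"rotation": [0,0,0],"jaw": 25}
    - {"travel": [0,0,-12],"rotation": [0,0,0],"jaw": 25}
    - {"travel": [0,0,-12],"rotation": [0,0,0],"jaw": 25}

```text
time_s: 11.08
tcp_pos: [0.4844, -0.2123, 0.2565]
eef_rot: [-0.552, 0.834, -0.0, 0.001]
ft_force: [-0.8, 0.8, -1.3]
finger_gap: 0.0357
```

```bash
python3 - <<'E'
from h import *
plan((440,-50,258,-106),box(-80,258),box(-80,208))
im,d,c=look("top"); print(cases(im,d,c,ctr=(.566,-.2375)))
E
```

```text
now [ 484.4 -212.3  256.5] yaw -113.0 gap 35.7 F [-0.8  0.8 -1.3] t 11.1 tilt [0.002 0.   ]
   (440, -50, 258, -106) travel [-132.1  104.2   -1.5] rz -0.122 rows 4.0
   (np.float64(434.33939853384067), np.float64(120.12753268620395), 258, -100.05) travel [-162.    52.3    0. ] rz -0.104 rows 4.1
   (np.float64(434.33939853384067), np.float64(120.12753268620395), 208, -100.05) travel [ 0. -0. 50.] rz -0.000 rows 1.2
[]
```

>>> send_rows:
  motion:
    - {"travel": [-132,104,-1],"rotation": [0,0,-0.122],"jaw": 25}
    - {"travel": [-132,104,-1],"rotation": [0,0,-0.122],"jaw": 25}
    - {"travel": [-132,104,-1],"rotation": [0,0,-0.122],"jaw": 25}
    - {"travel": [-132,104,-1],"rotation": [0,0,-0.122],"jaw": 25}
    - {"travel": [-132,104,-1],"rotation": [0,0,-0.122],"jaw": 25}

```text
time_s: 11.55
tcp_pos: [0.438, -0.0456, 0.2553]
eef_rot: [-0.604, 0.797, 0.001, -0.0]
ft_force: [1.0, -0.1, -1.6]
finger_gap: 0.0354
```

>>> send_rows:
  motion:
    - {"travel": [-162,52,0],"rotation": [0,0,-0.104],"jaw": 25}
    - {"travel": [-162,52,0],"rotation": [0,0,-0.104],"jaw": 25}
    - {"travel": [-162,52,0],"rotation": [0,0,-0.104],"jaw": 25}
    - {"travel": [-162,52,0],"rotation": [0,0,-0.104],"jaw": 25}
    - {"travel": [-162,52,0],"rotation": [0,0,-0.104],"jaw": 25}

```text
time_s: 11.97
tcp_pos: [0.4343, 0.1245, 0.2552]
eef_rot: [-0.644, 0.765, 0.0, -0.001]
ft_force: [0.2, -0.3, -1.2]
finger_gap: 0.0358
```

>>> send_rows:
  motion:
    - {"travel": [0,0,0],"rotation": [0,0,0],"jaw": 25}
    - {"travel": [0,0,0],"rotation": [0,0,0],"jaw": 25}
    - {"travel": [0,0,0],"rotation": [0,0,0],"jaw": 25}

```text
time_s: 12.22
tcp_pos: [0.4343, 0.1188, 0.2556]
eef_rot: [-0.642, 0.766, 0.0, -0.001]
ft_force: [-0.5, -1.6, -1.5]
finger_gap: 0.0359
```

```bash
python3 - <<'E'
from h import *
plan(box(-80,208))
im,d,c=look("top"); print(cases(im,d,c,ctr=(.566,-.2375)))
im,d,c=look("wrist"); print("held, want mid",box(-80,0)[:2],cases(im,d,c,.2,.26,ctr=(.43,.11),r=.1))
E
```

```text
now [434.3 118.8 255.6] yaw -100.1 gap 35.9 F [-0.5 -1.6 -1.5] t 12.2 tilt [-0.002 -0.001]
   (np.float64(434.33939853384067), np.float64(120.12753268620395), 208, -100.05) travel [-1.3  0.2 47.6] rz -0.000 rows 1.1
[(548, -315, 89, 36, -6, 63)]
held, want mid (np.float64(434.33939853384067), np.float64(120.12753268620395)) [(436, 95, 24, 14, -18, 250), (422, 106, 10, 5, 87, 250), (434, 120, 35, 25, -10, 250), (440, 156, 36, 15, -10, 249)]
```

>>> send_rows:
  motion:
    - {"travel": [0,0,30],"rotation": [0,0,0],"jaw": 25}
    - {"travel": [0,0,42],"rotation": [0,0,0],"jaw": 25}
    - {"travel": [-10,0,47],"rotation": [0,0,0],"jaw": 25}
    - {"travel": [-30,0,48],"rotation": [0,0,0],"jaw": 25}
    - {"travel": [-50,0,48],"rotation": [0,0,0],"jaw": 25}

```text
time_s: 12.73
tcp_pos: [0.4438, 0.1685, 0.2085]
eef_rot: [-0.642, 0.767, -0.0, -0.0]
ft_force: [0.1, -1.2, -0.8]
finger_gap: 0.0357
```

>>> send_rows:
  motion:
    - {"travel": [0,0,0],"rotation": [0,0,0],"jaw": 25}
    - {"travel": [0,0,1],"rotation": [0,0,0],"jaw": 40}
    - {"travel": [0,0,2],"rotation": [0,0,0],"jaw": 50}
    - {"travel": [0,0,2],"rotation": [0,0,0],"jaw": 52}
    - {"travel": [0,0,2],"rotation": [0,0,0],"jaw": 52}

```text
time_s: 13.15
tcp_pos: [0.4435, 0.1685, 0.2068]
eef_rot: [-0.642, 0.766, -0.0, 0.0]
ft_force: [-0.3, -0.7, 0.2]
finger_gap: 0.0507
```

>>> send_rows:
  motion:
    - {"travel": [30,0,0],"rotation": [0,0,0],"jaw": 52}
    - {"travel": [60,0,0],"rotation": [0,0,0],"jaw": 52}
    - {"travel": [74,0,0],"rotation": [0,0,0],"jaw": 52}
    - {"travel": [74,0,0],"rotation": [0,0,0],"jaw": 20}
    - {"travel": [74,0,0],"rotation": [0,0,0],"jaw": 20}

```text
time_s: 13.57
tcp_pos: [0.4307, 0.0954, 0.2071]
eef_rot: [-0.642, 0.767, -0.0, 0.001]
ft_force: [-0.1, 0.8, 0.3]
finger_gap: 0.0435
```

>>> send_rows:
  motion:
    - {"travel": [0,0,0],"rotation": [0,0,0],"jaw": 20}
    - {"travel": [0,0,0],"rotation": [0,0,0],"jaw": 20}
    - {"travel": [0,0,0],"rotation": [0,0,0],"jaw": 20}

```text
time_s: 13.82
tcp_pos: [0.4308, 0.0967, 0.2066]
eef_rot: [-0.643, 0.766, 0.0, 0.0]
ft_force: [0.4, -0.7, -0.1]
finger_gap: 0.0241
```

>>> send_rows:
  motion:
    - {"travel": [-20,0,0],"rotation": [0,0,0],"jaw": 20}
    - {"travel": [-40,0,0],"rotation": [0,0,0],"jaw": 20}
    - {"travel": [-60,0,0],"rotation": [0,0,0],"jaw": 20}
    - {"travel": [-76,0,0],"rotation": [0,0,0],"jaw": 20}
    - {"travel": [-90,0,0],"rotation": [0,0,0],"jaw": 20}

```text
time_s: 14.23
tcp_pos: [0.4465, 0.1864, 0.2064]
eef_rot: [-0.643, 0.766, 0.0, -0.0]
ft_force: [-0.6, 0.2, 0.1]
finger_gap: 0.02
```

>>> send_rows:
  motion:
    - {"travel": [0,0,0],"rotation": [0,0,0],"jaw": 20}
    - {"travel": [0,0,0],"rotation": [0,0,0],"jaw": 20}
    - {"travel": [40,0,0],"rotation": [0,0,0],"jaw": 20}
    - {"travel": [50,0,-30],"rotation": [0,0,0],"jaw": 20}
    - {"travel": [50,0,-55],"rotation": [0,0,0],"jaw": 50}

```text
time_s: 14.65
tcp_pos: [0.4358, 0.1323, 0.2615]
eef_rot: [-0.642, 0.767, 0.0, -0.002]
ft_force: [1.4, 1.3, 0.7]
finger_gap: 0.023
```

>>> send_rows:
  motion:
    - {"travel": [100,0,-20],"rotation": [0,0,0],"jaw": 60}
    - {"travel": [100,0,-20],"rotation": [0,0,0],"jaw": 60}
    - {"travel": [100,0,-20],"rotation": [0,0,0],"jaw": 60}
    - {"travel": [100,0,-20],"rotation": [0,0,0],"jaw": 60}
    - {"travel": [100,0,-20],"rotation": [0,0,0],"jaw": 60}

```text
time_s: 15.07
tcp_pos: [0.4198, 0.0358, 0.2821]
eef_rot: [-0.642, 0.767, -0.0, 0.001]
ft_force: [0.7, -0.3, -0.3]
finger_gap: 0.054
```

```bash
python3 - <<'E'
from h import *
im,d,c=look("scene"); save("s4",cv2.resize(im[150:350,300:500],None,fx=3,fy=3))
im,d,c=look("top"); save("t4",cv2.resize(im[160:290,0:230],None,fx=3,fy=3)); print(cases(im,d,c,ctr=(.566,-.2375)))
plan((480,-160,280,-70),(523,-312,180,-6))
E
```

```text
[(549, -315, 90, 36, -5, 63)]
now [420.1  37.  281.5] yaw -100.1 gap 58.6 F [-0.2  0.2 -0.1] t 15.2 tilt [0. 0.]
   (480, -160, 280, -70) travel [ 91.7 -46.7   0.7] rz -0.262 rows 2.5
   (480, -160, 280, -70) travel [100.7 -21.3   0.7] rz -0.262 rows 2.5
   (523, -312, 180, -6) travel [78.8  5.8 50. ] rz -0.559 rows 4.5
   (523, -312, 180, -6) travel [63.7 46.7 50. ] rz -0.559 rows 4.5
```

View pics/t4.png

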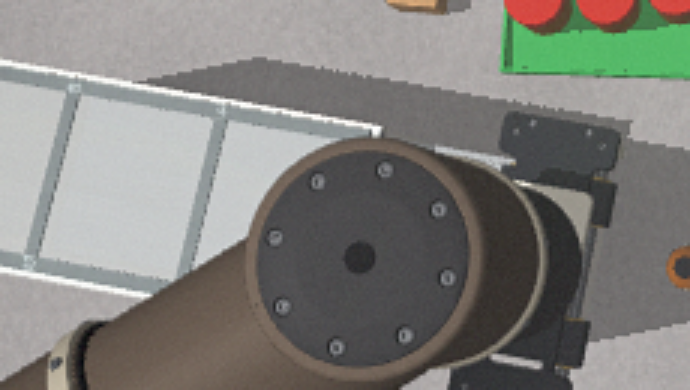

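>>> send_rows:
  motion:
    - {"travel": [92,-47,0],"rotation": [0,0,-0.262],"jaw": 60}
    - {"travel": [92,-47,0],"rotation": [0,0,-0.262],"jaw": 60}
    - {"travel": [92,-47,0],"rotation": [0,0,-0.262],"jaw": 60}
    - {"travel": [92,-47,0],"rotation": [0,0,-0.262],"jaw": 60}

```text
time_s: 15.5
tcp_pos: [0.4515, -0.0652, 0.2807]
eef_rot: [0.738, -0.674, -0.0, 0.001]
ft_force: [0.4, 0.5, 0.5]
finger_gap: 0.0598
```

>>> send_rows:
  motion:
    - {"travel": [101,-21,0],"rotation": [0,0,-0.262],"jaw": 60}
    - {"travel": [101,-21,0],"rotation": [0,0,-0.262],"jaw": 60}
    - {"travel": [101,-21,0],"rotation": [0,0,-0.262],"jaw": 60}
    - {"travel": [101,-21,0],"rotation": [0,0,-0.262],"jaw": 60}

```text
time_s: 15.83
tcp_pos: [0.4815, -0.1638, 0.2803]
eef_rot: [0.82, -0.573, -0.001, 0.001]
ft_force: [0.1, -0.0, 0.6]
finger_gap: 0.06
```

>>> send_rows:
  motion:
    - {"travel": [79,6,40],"rotation": [0,0,-0.559],"jaw": 60}
    - {"travel": [79,6,40],"rotation": [0,0,-0.559],"jaw": 60}
    - {"travel": [79,6,40],"rotation": [0,0,-0.559],"jaw": 60}
    - {"travel": [79,6,40],"rotation": [0,0,-0.559],"jaw": 60}
    - {"travel": [79,6,40],"rotation": [0,0,-0.559],"jaw": 60}

```text
time_s: 16.25
tcp_pos: [0.5016, -0.237, 0.2395]
eef_rot: [0.946, -0.323, -0.002, 0.0]
ft_force: [0.6, 0.8, 0.3]
finger_gap: 0.0601
```

>>> send_rows:
  motion:
    - {"travel": [70,50,20],"rotation": [0,0,-0.559],"jaw": 60}
    - {"travel": [70,50,20],"rotation": [0,0,-0.559],"jaw": 60}
    - {"travel": [70,50,20],"rotation": [0,0,-0.559],"jaw": 60}
    - {"travel": [70,50,20],"rotation": [0,0,-0.559],"jaw": 60}
    - {"travel": [70,50,20],"rotation": [0,0,-0.559],"jaw": 60}

```text
time_s: 16.67
tcp_pos: [0.5263, -0.3194, 0.2195]
eef_rot: [0.999, -0.049, -0.002, -0.0]
ft_force: [0.2, 0.4, -0.3]
finger_gap: 0.0599
```

>>> send_rows:
  motion:
    - {"travel": [0,0,0],"rotation": [0,0,0],"jaw": 60}
    - {"travel": [0,0,0],"rotation": [0,0,0],"jaw": 60}
    - {"travel": [0,0,0],"rotation": [0,0,0],"jaw": 60}

```text
time_s: 16.92
tcp_pos: [0.5262, -0.3187, 0.2212]
eef_rot: [0.999, -0.053, -0.0, -0.0]
ft_force: [0.8, -1.1, 0.4]
finger_gap: 0.06
```

```bash
python3 - <<'E'
from h import *
plan((539,-314,68,-5))
im,d,c=look("wrist"); print(cases(im,d,c,ctr=(.566,-.2375)))
im,d,c=look("top"); save("t5",cv2.resize(im[160:290,0:230],None,fx=3,fy=3)); print(cases(im,d,c,ctr=(.566,-.2375)))
E
```

```text
now [ 526.2 -318.7  221.2] yaw -6.1 gap 60.0 F [ 0.8 -1.1  0.4] t 16.9 tilt [-0.  0.]
   (539, -314, 68, -5) travel [ 12.2  -6.  153.2] rz -0.018 rows 3.7
[(547, -313, 89, 35, -6, 63), (566, -236, 22, 22, -52, 73)]
[]
```

View pics/t5.png

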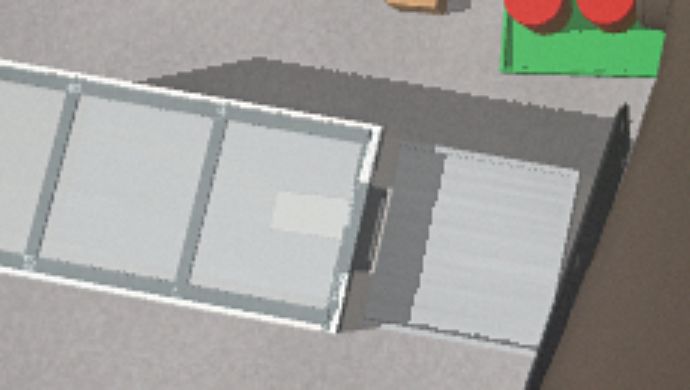

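>>> send_rows:
  motion:
    - {"travel": [11,-7,40],"rotation": [0,0,0],"jaw": 60}
    - {"travel": [11,-7,80],"rotation": [0,0,0],"jaw": 60}
    - {"travel": [11,-7,115],"rotation": [0,0,0],"jaw": 60}
    - {"travel": [11,-7,142],"rotation": [0,0,0],"jaw": 60}
    - {"travel": [11,-7,152],"rotation": [0,0,0],"jaw": 60}

```text
time_s: 17.43
tcp_pos: [0.5352, -0.3123, 0.0654]
eef_rot: [0.999, -0.053, -0.003, -0.001]
ft_force: [-0.9, 0.1, -0.1]
finger_gap: 0.06
```

>>> send_rows:
  motion:
    - {"travel": [0,0,0],"rotation": [0,0,0],"jaw": 50}
    - {"travel": [0,0,0],"rotation": [0,0,0],"jaw": 42}
    - {"travel": [0,0,0],"rotation": [0,0,0],"jaw": 30}
    - {"travel": [0,0,0],"rotation": [0,0,0],"jaw": 25}
    - {"travel": [0,0,0],"rotation": [0,0,0],"jaw": 25}

```text
time_s: 17.85
tcp_pos: [0.5389, -0.3139, 0.0717]
eef_rot: [0.999, -0.052, 0.002, 0.0]
ft_force: [0.0, 1.0, 4.5]
finger_gap: 0.0356
```

>>> send_rows:
  motion:
    - {"travel": [0,0,-15],"rotation": [0,0,0],"jaw": 25}
    - {"travel": [0,0,-55],"rotation": [0,0,0],"jaw": 25}
    - {"travel": [0,0,-95],"rotation": [0,0,0],"jaw": 25}
    - {"travel": [0,0,-135],"rotation": [0,0,0],"jaw": 25}
    - {"travel": [0,0,-175],"rotation": [0,0,0],"jaw": 25}

```text
time_s: 18.27
tcp_pos: [0.5372, -0.3134, 0.2476]
eef_rot: [0.999, -0.052, 0.001, 0.0]
ft_force: [-0.1, 0.6, -0.9]
finger_gap: 0.0355
```

>>> send_rows:
  motion:
    - {"travel": [0,0,-12],"rotation": [0,0,0],"jaw": 25}
    - {"travel": [0,0,-12],"rotation": [0,0,0],"jaw": 25}
    - {"travel": [0,0,-12],"rotation": [0,0,0],"jaw": 25}

```text
time_s: 18.52
tcp_pos: [0.5378, -0.3134, 0.2584]
eef_rot: [0.999, -0.052, 0.002, 0.0]
ft_force: [-0.3, 0.9, -1.7]
finger_gap: 0.0354
```

```bash
python3 - <<'E'
from h import *
plan((490,-130,258,-65),(450,-20,258,-90),box(-75,258))
E
```

```text
now [ 537.8 -313.4  258.4] yaw -6.0 gap 35.4 F [-0.3  0.9 -1.7] t 18.5 tilt [ 0.003 -0.   ]
   (490, -130, 258, -65) travel [-33.3 -88.7   0.2] rz 0.515 rows 4.1
   (490, -130, 258, -65) travel [-72.7 -60.8   0.2] rz 0.515 rows 4.1
   (450, -20, 258, -90) travel [-116.6  -10.2   -0. ] rz 0.436 rows 3.5
   (np.float64(435.21193612547563), np.float64(125.0508118933162), 258, -100.05) travel [-145.1   14.8    0. ] rz 0.175 rows 3.5
```

>>> send_rows:
  motion:
    - {"travel": [-33,-89,0],"rotation": [0,0,0.515],"jaw": 25}
    - {"travel": [-33,-89,0],"rotation": [0,0,0.515],"jaw": 25}
    - {"travel": [-33,-89,0],"rotation": [0,0,0.515],"jaw": 25}
    - {"travel": [-33,-89,0],"rotation": [0,0,0.515],"jaw": 25}
    - {"travel": [-33,-89,0],"rotation": [0,0,0.515],"jaw": 25}

```text
time_s: 18.93
tcp_pos: [0.513, -0.2201, 0.2556]
eef_rot: [0.952, -0.307, -0.001, -0.0]
ft_force: [-0.6, -0.3, -0.8]
finger_gap: 0.0356
```

>>> send_rows:
  motion:
    - {"travel": [-73,-61,0],"rotation": [0,0,0.515],"jaw": 25}
    - {"travel": [-73,-61,0],"rotation": [0,0,0.515],"jaw": 25}
    - {"travel": [-73,-61,0],"rotation": [0,0,0.515],"jaw": 25}
    - {"travel": [-73,-61,0],"rotation": [0,0,0.515],"jaw": 25}
    - {"travel": [-73,-61,0],"rotation": [0,0,0.515],"jaw": 25}

```text
time_s: 19.35
tcp_pos: [0.4887, -0.1282, 0.2555]
eef_rot: [0.842, -0.539, -0.001, 0.0]
ft_force: [0.3, 1.0, -0.7]
finger_gap: 0.0355
```

>>> send_rows:
  motion:
    - {"travel": [-117,-10,0],"rotation": [0,0,0.436],"jaw": 25}
    - {"travel": [-117,-10,0],"rotation": [0,0,0.436],"jaw": 25}
    - {"travel": [-117,-10,0],"rotation": [0,0,0.436],"jaw": 25}
    - {"travel": [-117,-10,0],"rotation": [0,0,0.436],"jaw": 25}

```text
time_s: 19.68
tcp_pos: [0.4473, -0.0173, 0.2554]
eef_rot: [-0.706, 0.708, 0.001, -0.001]
ft_force: [-0.7, 0.0, -0.9]
finger_gap: 0.0355
```

>>> send_rows:
  motion:
    - {"travel": [-145,15,0],"rotation": [0,0,0.175],"jaw": 25}
    - {"travel": [-145,15,0],"rotation": [0,0,0.175],"jaw": 25}
    - {"travel": [-145,15,0],"rotation": [0,0,0.175],"jaw": 25}
    - {"travel": [-145,15,0],"rotation": [0,0,0.175],"jaw": 25}
    - {"travel": [-145,15,0],"rotation": [0,0,0.175],"jaw": 25}

```text
time_s: 20.1
tcp_pos: [0.4334, 0.1293, 0.2555]
eef_rot: [-0.644, 0.765, 0.0, -0.0]
ft_force: [1.1, 0.2, 0.3]
finger_gap: 0.0357
```

>>> send_rows:
  motion:
    - {"travel": [0,0,0],"rotation": [0,0,0],"jaw": 25}
    - {"travel": [0,0,0],"rotation": [0,0,0],"jaw": 25}
    - {"travel": [0,0,0],"rotation": [0,0,0],"jaw": 25}

```text
time_s: 20.35
tcp_pos: [0.4339, 0.1248, 0.256]
eef_rot: [-0.643, 0.766, 0.0, -0.001]
ft_force: [0.1, -0.3, -1.2]
finger_gap: 0.0358
```

```bash
python3 - <<'E'
from h import *
plan(box(-75,208))
im,d,c=look("wrist"); print(box(-85,0)[:2],cases(im,d,c,.2,.26,ctr=(.43,.11),r=.1))
im,d,c=look("top"); print(cases(im,d,c,ctr=(.566,-.2375)))
E
```

```text
now [433.9 124.8 256. ] yaw -100.0 gap 35.8 F [ 0.1 -0.3 -1.2] t 20.4 tilt [-0.001 -0.001]
   (np.float64(435.21193612547563), np.float64(125.0508118933162), 208, -100.05) travel [-0.4 -1.2 48. ] rz 0.001 rows 1.2
(np.float64(433.4668609422057), np.float64(115.20425347909169)) [(432, 117, 45, 35, 80, 248), (420, 105, 11, 5, 85, 248), (439, 159, 35, 5, -10, 248)]
[]
```

>>> send_rows:
  motion:
    - {"travel": [0,-1,30],"rotation": [0,0,0],"jaw": 25}
    - {"travel": [0,-1,42],"rotation": [0,0,0],"jaw": 25}
    - {"travel": [-10,-1,47],"rotation": [0,0,0],"jaw": 25}
    - {"travel": [-30,-1,48],"rotation": [0,0,0],"jaw": 25}
    - {"travel": [-50,-1,48],"rotation": [0,0,0],"jaw": 25}

```text
time_s: 20.87
tcp_pos: [0.4443, 0.1745, 0.2087]
eef_rot: [-0.642, 0.767, -0.0, -0.0]
ft_force: [0.3, -0.4, 0.1]
finger_gap: 0.0358
```

>>> send_rows:
  motion:
    - {"travel": [0,0,0],"rotation": [0,0,0],"jaw": 25}
    - {"travel": [0,0,1],"rotation": [0,0,0],"jaw": 40}
    - {"travel": [0,0,2],"rotation": [0,0,0],"jaw": 50}
    - {"travel": [0,0,2],"rotation": [0,0,0],"jaw": 52}
    - {"travel": [0,0,2],"rotation": [0,0,0],"jaw": 52}

```text
time_s: 21.28
tcp_pos: [0.444, 0.1743, 0.2068]
eef_rot: [-0.643, 0.766, -0.0, 0.0]
ft_force: [-1.0, -0.2, 0.7]
finger_gap: 0.0505
```

>>> send_rows:
  motion:
    - {"travel": [30,0,0],"rotation": [0,0,0],"jaw": 52}
    - {"travel": [60,0,0],"rotation": [0,0,0],"jaw": 52}
    - {"travel": [83,0,0],"rotation": [0,0,0],"jaw": 52}
    - {"travel": [83,0,0],"rotation": [0,0,0],"jaw": 52}
    - {"travel": [83,0,0],"rotation": [0,0,0],"jaw": 20}

```text
time_s: 21.7
tcp_pos: [0.4295, 0.0919, 0.2071]
eef_rot: [-0.642, 0.767, -0.0, 0.001]
ft_force: [0.6, 0.1, 0.3]
finger_gap: 0.0491
```

>>> send_rows:
  motion:
    - {"travel": [0,0,0],"rotation": [0,0,0],"jaw": 20}
    - {"travel": [0,0,0],"rotation": [0,0,0],"jaw": 20}
    - {"travel": [0,0,0],"rotation": [0,0,0],"jaw": 20}
    - {"travel": [0,0,0],"rotation": [0,0,0],"jaw": 20}

```text
time_s: 22.03
tcp_pos: [0.4297, 0.0936, 0.2065]
eef_rot: [-0.643, 0.766, -0.0, -0.0]
ft_force: [0.7, -0.7, 1.2]
finger_gap: 0.024
```

>>> send_rows:
  motion:
    - {"travel": [-20,0,0],"rotation": [0,0,0],"jaw": 20}
    - {"travel": [-40,0,0],"rotation": [0,0,0],"jaw": 20}
    - {"travel": [-60,0,0],"rotation": [0,0,0],"jaw": 20}
    - {"travel": [-80,0,0],"rotation": [0,0,0],"jaw": 20}
    - {"travel": [-94,0,0],"rotation": [0,0,0],"jaw": 20}

```text
time_s: 22.45
tcp_pos: [0.4461, 0.1874, 0.2064]
eef_rot: [-0.643, 0.766, -0.0, -0.0]
ft_force: [-0.5, -0.5, -0.2]
finger_gap: 0.0197
```

>>> send_rows:
  motion:
    - {"travel": [0,0,0],"rotation": [0,0,0],"jaw": 20}
    - {"travel": [0,0,0],"rotation": [0,0,0],"jaw": 20}
    - {"travel": [40,0,0],"rotation": [0,0,0],"jaw": 20}
    - {"travel": [50,0,-30],"rotation": [0,0,0],"jaw": 20}
    - {"travel": [50,0,-55],"rotation": [0,0,0],"jaw": 50}

```text
time_s: 22.87
tcp_pos: [0.4355, 0.1333, 0.2615]
eef_rot: [-0.642, 0.766, 0.0, -0.002]
ft_force: [0.4, 0.9, 1.0]
finger_gap: 0.0226
```

```bash
python3 - <<'E'
from h import *
# jars and tray from the first top picture (lid tops)
D=np.load("top.npz"); im,d=D["im"],D["d"]; c=ctrl.calibration("top"); P=cloud(d,c)*1000
for u,v in((178,159),(202,159),(225,156)):
    m=(P[...,2]>58)&(P[...,2]<76)&(np.hypot(P[...,0]-P[v,u,0],P[...,1]-P[v,u,1])<34)&(im[...,0]>120)&(im[...,1]<80)
    q=P[m]; print("jar",(q[:,:2].max(0)+q[:,:2].min(0)).round()/2,np.ptp(q[:,:2],axis=0).round(),np.median(q[:,2]).round())
plan((500,60,260,-95),(600,30,260,-90),(660,40,160,-90))
E
```

```text
jar [668. 106.] [54. 53.] 65.0
jar [668.5  39. ] [52. 53.] 65.0
jar [677. -25.] [52. 53.] 65.0
now [435.5 133.3 261.5] yaw -100.0 gap 22.6 F [0.4 0.9 1. ] t 22.9 tilt [-0.003 -0.002]
   (500, 60, 260, -95) travel [ 60.9 -76.3   1.5] rz -0.088 rows 2.3
   (600, 30, 260, -90) travel [  21.2 -102.2   -0. ] rz -0.087 rows 2.5
   (660, 40, 160, -90) travel [-10. -60. 100.] rz -0.000 rows 2.8
```

>>> send_rows:
  motion:
    - {"travel": [61,-76,0],"rotation": [0,0,-0.088],"jaw": 80}
    - {"travel": [61,-76,0],"rotation": [0,0,-0.088],"jaw": 80}
    - {"travel": [61,-76,0],"rotation": [0,0,-0.088],"jaw": 80}
    - {"travel": [61,-76,0],"rotation": [0,0,-0.088],"jaw": 80}

```text
time_s: 23.2
tcp_pos: [0.5028, 0.0606, 0.2614]
eef_rot: [-0.675, 0.738, -0.0, 0.0]
ft_force: [-0.2, 0.0, 0.5]
finger_gap: 0.0481
```

>>> send_rows:
  motion:
    - {"travel": [21,-102,0],"rotation": [0,0,-0.087],"jaw": 80}
    - {"travel": [21,-102,0],"rotation": [0,0,-0.087],"jaw": 80}
    - {"travel": [21,-102,0],"rotation": [0,0,-0.087],"jaw": 80}
    - {"travel": [21,-102,0],"rotation": [0,0,-0.087],"jaw": 80}

```text
time_s: 23.53
tcp_pos: [0.6039, 0.0321, 0.2602]
eef_rot: [-0.707, 0.707, 0.0, -0.0]
ft_force: [-0.2, -0.6, -0.3]
finger_gap: 0.0744
```

>>> send_rows:
  motion:
    - {"travel": [55,-77,80],"rotation": [0,0,0],"jaw": 80}
    - {"travel": [55,-77,80],"rotation": [0,0,0],"jaw": 80}
    - {"travel": [55,-77,80],"rotation": [0,0,0],"jaw": 80}
    - {"travel": [55,-77,80],"rotation": [0,0,0],"jaw": 80}
    - {"travel": [55,-77,80],"rotation": [0,0,0],"jaw": 80}

```text
time_s: 23.95
tcp_pos: [0.6772, -0.0226, 0.1783]
eef_rot: [-0.707, 0.708, 0.002, -0.002]
ft_force: [-0.6, 0.3, 0.2]
finger_gap: 0.0798
```

>>> send_rows:
  motion:
    - {"travel": [0,0,0],"rotation": [0,0,0],"jaw": 80}
    - {"travel": [0,0,0],"rotation": [0,0,0],"jaw": 80}
    - {"travel": [0,0,0],"rotation": [0,0,0],"jaw": 80}

```text
time_s: 24.2
tcp_pos: [0.6784, -0.0206, 0.1838]
eef_rot: [0.708, -0.706, 0.001, -0.001]
ft_force: [0.0, -0.4, 1.0]
finger_gap: 0.0799
```

```bash
cat >> h.py <<'E'
def jars(im,d,c,zlo=58,zhi=76):
    P=cloud(d,c)*1000; m=(P[...,2]>zlo)&(P[...,2]<zhi)&(im[...,0]>90)&(im[...,1]<70)&(im[...,2]<70)&(P[...,0]<730)
    n,l,s,_=cv2.connectedComponentsWithStats(m.astype(np.uint8)); o=[]
    for i in range(1,n):
        if s[i,4]<200: continue
        q=P[l==i]; o.append((((q[:,:2].max(0)+q[:,:2].min(0))/2).round().tolist(),np.ptp(q[:,:2],axis=0).round().tolist(),float(np.median(q[:,2]).round())))
    return o
E
python3 - <<'E'
from h import *
plan((677,-25,61,-90))
im,d,c=look("wrist"); print(jars(im,d,c))
im,d,c=look("top"); print(cases(im,d,c,ctr=(.566,-.2375)))
a=cv2.resize(im[160:290,0:230],None,fx=2.6,fy=2.6)
im2,_,_=look("scene"); b=cv2.resize(im2[150:330,300:512],None,fx=1.88,fy=1.88)
w=max(a.shape[1],b.shape[1]); f=lambda x:cv2.copyMakeBorder(x,0,0,0,w-x.shape[1],0)
o=np.vstack([f(a),f(b)]); o=o[:, :]; save("chk",cv2.resize(o,None,fx=.85,fy=.85)); print(o.shape)
E
```

```text
now [678.4 -20.6 183.8] yaw -89.9 gap 79.9 F [ 0.  -0.4  1. ] t 24.2 tilt [0.003 0.001]
   (677, -25, 61, -90) travel [  4.4   1.4 122.8] rz 0.002 rows 2.9
[([678.0, -24.0], [53.0, 55.0], 65.0), ([670.0, 40.0], [52.0, 55.0], 65.0), ([668.0, 116.0], [53.0, 35.0], 65.0)]
[]
(676, 598, 3)
```

View pics/chk.png

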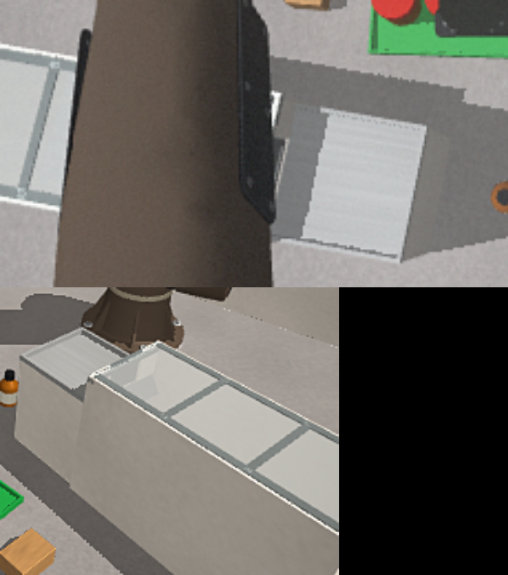

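>>> send_rows:
  motion:
    - {"travel": [190,60,-60],"rotation": [0,0,0],"jaw": 80}
    - {"travel": [190,60,-60],"rotation": [0,0,0],"jaw": 80}
    - {"travel": [190,60,-60],"rotation": [0,0,0],"jaw": 80}
    - {"travel": [190,60,-60],"rotation": [0,0,0],"jaw": 80}
    - {"travel": [190,60,-60],"rotation": [0,0,0],"jaw": 80}

```text
time_s: 24.77
tcp_pos: [0.6177, -0.2126, 0.2431]
eef_rot: [0.708, -0.706, 0.001, -0.0]
ft_force: [1.6, 0.1, -0.4]
finger_gap: 0.0797
```

>>> send_rows:
  motion:
    - {"travel": [60,30,0],"rotation": [0,0,0],"jaw": 80}
    - {"travel": [60,30,0],"rotation": [0,0,0],"jaw": 80}
    - {"travel": [60,30,0],"rotation": [0,0,0],"jaw": 80}
    - {"travel": [60,30,0],"rotation": [0,0,0],"jaw": 80}

```text
time_s: 25.1
tcp_pos: [0.5878, -0.2728, 0.2424]
eef_rot: [-0.707, 0.708, -0.001, 0.0]
ft_force: [0.4, -1.0, 0.4]
finger_gap: 0.0798
```

```bash
python3 - <<'E'
from h import *
im,d,c=look("top"); D=np.load("top.npz")
print(cases(im,d,c,ctr=(.566,-.2375)))
f=lambda x:cv2.resize(x[190:280,70:200],None,fx=5,fy=3.3,interpolation=cv2.INTER_CUBIC)
save("chk2",np.vstack([f(D["im"]),f(im)]))
P=cloud(d,c)*1000;Q=cloud(D["d"],ctrl.calibration("top"))*1000
for v in(210,225,240): print(v,P[v,85:135:4,2].round(),Q[v,85:135:4,2].round())
plan((678,-25,120,-90),(678,-25,61,-90))
E
```

```text
[]
210 [237. 238. 237. 236. 237. 237. 237. 238. 235. 238. 236. 208. 181.] [239. 237. 236. 239. 236. 237. 238. 234. 237. 236. 237. 213. 179.]
225 [238. 237. 238. 238. 238. 240. 236. 240. 238. 238. 207. 179. 178.] [237. 236. 236. 237. 237. 239. 237. 236. 235. 232. 205. 180. 178.]
240 [236. 242. 237. 238. 237. 236. 235. 239. 236. 212. 190. 178. 178.] [240. 237. 238. 235. 242. 238. 235. 238. 238. 215. 192. 180. 180.]
now [ 588.4 -271.8  242.2] yaw -90.0 gap 80.1 F [-0.3  0.2  0.8] t 25.1 tilt [ 0.001 -0.   ]
   (678, -25, 120, -90) travel [-123.4  -44.8   61.1] rz -0.000 rows 3.5
   (678, -25, 120, -90) travel [-123.4  -44.8   61.1] rz -0.000 rows 3.5
   (678, -25, 61, -90) travel [ 0. -0. 59.] rz -0.000 rows 1.4
```

View pics/chk2.png

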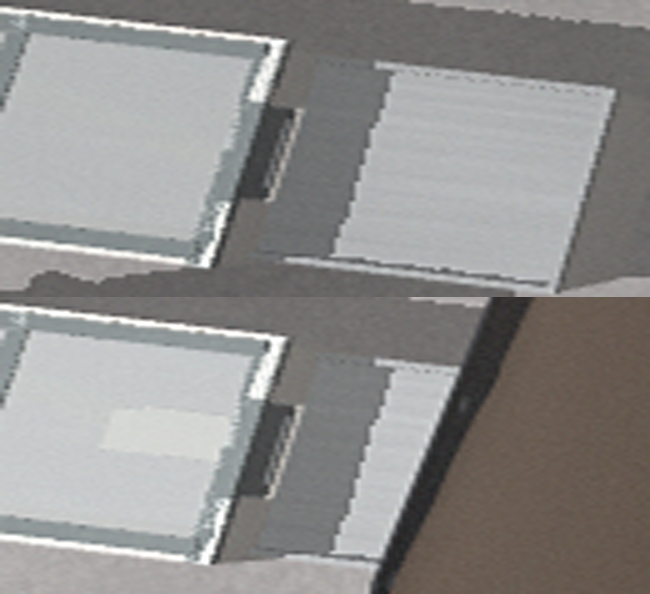

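>>> send_rows:
  motion:
    - {"travel": [-123,-45,20],"rotation": [0,0,0],"jaw": 80}
    - {"travel": [-123,-45,20],"rotation": [0,0,0],"jaw": 80}
    - {"travel": [-123,-45,20],"rotation": [0,0,0],"jaw": 80}
    - {"travel": [-123,-45,20],"rotation": [0,0,0],"jaw": 80}

```text
time_s: 25.48
tcp_pos: [0.6351, -0.1423, 0.2205]
eef_rot: [0.709, -0.705, -0.0, -0.0]
ft_force: [-0.5, -0.6, -0.7]
finger_gap: 0.08
```

>>> send_rows:
  motion:
    - {"travel": [-123,-45,50],"rotation": [0,0,0],"jaw": 80}
    - {"travel": [-123,-45,50],"rotation": [0,0,0],"jaw": 80}
    - {"travel": [-123,-45,50],"rotation": [0,0,0],"jaw": 80}
    - {"travel": [-123,-45,50],"rotation": [0,0,0],"jaw": 80}
    - {"travel": [-123,-45,50],"rotation": [0,0,0],"jaw": 80}

```text
time_s: 25.9
tcp_pos: [0.6786, -0.0204, 0.1692]
eef_rot: [0.709, -0.705, -0.001, 0.001]
ft_force: [0.2, -1.0, 0.2]
finger_gap: 0.0798
```

>>> send_rows:
  motion:
    - {"travel": [0,0,0],"rotation": [0,0,0],"jaw": 80}
    - {"travel": [0,0,0],"rotation": [0,0,0],"jaw": 80}
    - {"travel": [0,0,0],"rotation": [0,0,0],"jaw": 80}

```text
time_s: 26.15
tcp_pos: [0.6784, -0.0259, 0.1724]
eef_rot: [0.707, -0.707, 0.0, -0.0]
ft_force: [-0.7, -0.2, 0.9]
finger_gap: 0.0802
```

```bash
python3 - <<'E'
from h import *
plan((678,-24.5,61,-90))
im,d,c=look("wrist"); print(jars(im,d,c))
E
```

```text
now [678.4 -25.9 172.4] yaw -90.0 gap 80.2 F [-0.7 -0.2  0.9] t 26.1 tilt [0.001 0.   ]
   (678, -24.5, 61, -90) travel [ -1.4   0.4 111.4] rz 0.001 rows 2.7
[([678.0, -24.0], [53.0, 55.0], 65.0), ([670.0, 34.0], [52.0, 42.0], 65.0), ([668.0, 102.0], [52.0, 36.0], 65.0)]
```

>>> send_rows:
  motion:
    - {"travel": [-1,0,40],"rotation": [0,0,0],"jaw": 80}
    - {"travel": [-1,0,75],"rotation": [0,0,0],"jaw": 80}
    - {"travel": [-1,0,100],"rotation": [0,0,0],"jaw": 80}
    - {"travel": [-1,0,111],"rotation": [0,0,0],"jaw": 80}
    - {"travel": [-1,0,111],"rotation": [0,0,0],"jaw": 80}

```text
time_s: 26.62
tcp_pos: [0.6766, -0.0256, 0.0581]
eef_rot: [-0.707, 0.707, 0.001, -0.002]
ft_force: [-0.1, -0.8, 0.1]
finger_gap: 0.08
```

>>> send_rows:
  motion:
    - {"travel": [0,0,0],"rotation": [0,0,0],"jaw": 70}
    - {"travel": [0,0,0],"rotation": [0,0,0],"jaw": 60}
    - {"travel": [0,0,0],"rotation": [0,0,0],"jaw": 45}
    - {"travel": [0,0,0],"rotation": [0,0,0],"jaw": 45}
    - {"travel": [0,0,0],"rotation": [0,0,0],"jaw": 45}

```text
time_s: 27.03
tcp_pos: [0.6791, -0.0243, 0.0622]
eef_rot: [0.708, -0.707, 0.001, -0.001]
ft_force: [-0.9, -0.9, 5.3]
finger_gap: 0.0551
```

>>> send_rows:
  motion:
    - {"travel": [0,0,-15],"rotation": [0,0,0],"jaw": 45}
    - {"travel": [0,0,-50],"rotation": [0,0,0],"jaw": 45}
    - {"travel": [0,0,-85],"rotation": [0,0,0],"jaw": 45}
    - {"travel": [0,0,-105],"rotation": [0,0,0],"jaw": 45}
    - {"travel": [0,0,-105],"rotation": [0,0,0],"jaw": 45}

```text
time_s: 27.45
tcp_pos: [0.6812, -0.0242, 0.1722]
eef_rot: [0.708, -0.706, 0.003, -0.004]
ft_force: [1.9, -0.6, -0.6]
finger_gap: 0.0554
```

>>> send_rows:
  motion:
    - {"travel": [0,0,0],"rotation": [0,0,0],"jaw": 45}
    - {"travel": [0,0,0],"rotation": [0,0,0],"jaw": 45}

```text
time_s: 27.62
tcp_pos: [0.6777, -0.0243, 0.1651]
eef_rot: [0.707, -0.707, -0.0, 0.0]
ft_force: [-0.5, -0.1, -1.6]
finger_gap: 0.0551
```

```bash
python3 - <<'E'
from h import *
plan((641,-237,166,-90),(641,-237,103,-90))
E
```

```text
now [677.7 -24.3 165.1] yaw -90.0 gap 55.1 F [-0.5 -0.1 -1.6] t 27.6 tilt [-0.001  0.   ]
   (641, -237, 166, -90) travel [106.3  18.5  -0.4] rz 0.000 rows 2.6
   (641, -237, 166, -90) travel [106.3  18.4  -0.4] rz 0.000 rows 2.6
   (641, -237, 103, -90) travel [ 0. -0. 63.] rz -0.000 rows 1.5
```

>>> send_rows:
  motion:
    - {"travel": [190,33,0],"rotation": [0,0,0],"jaw": 45}
    - {"travel": [190,33,0],"rotation": [0,0,0],"jaw": 45}
    - {"travel": [190,33,0],"rotation": [0,0,0],"jaw": 45}
    - {"travel": [190,33,0],"rotation": [0,0,0],"jaw": 45}
    - {"travel": [190,33,0],"rotation": [0,0,0],"jaw": 45}

```text
time_s: 28.03
tcp_pos: [0.6435, -0.2175, 0.1637]
eef_rot: [-0.707, 0.707, 0.001, -0.001]
ft_force: [0.2, 0.7, -1.1]
finger_gap: 0.0554
```

>>> send_rows:
  motion:
    - {"travel": [22,4,20],"rotation": [0,0,0],"jaw": 45}
    - {"travel": [22,4,40],"rotation": [0,0,0],"jaw": 45}
    - {"travel": [22,4,55],"rotation": [0,0,0],"jaw": 45}
    - {"travel": [22,4,61],"rotation": [0,0,0],"jaw": 45}
    - {"travel": [22,4,61],"rotation": [0,0,0],"jaw": 45}

```text
time_s: 28.45
tcp_pos: [0.6399, -0.2369, 0.1028]
eef_rot: [0.707, -0.707, -0.001, 0.002]
ft_force: [0.3, -0.7, -1.0]
finger_gap: 0.0549
```

>>> send_rows:
  motion:
    - {"travel": [0,0,1],"rotation": [0,0,0],"jaw": 45}
    - {"travel": [0,0,1],"rotation": [0,0,0],"jaw": 45}
    - {"travel": [0,0,1],"rotation": [0,0,0],"jaw": 45}

```text
time_s: 28.7
tcp_pos: [0.6415, -0.2361, 0.1031]
eef_rot: [0.708, -0.707, -0.0, 0.0]
ft_force: [0.7, -0.1, -1.5]
finger_gap: 0.0553
```

Still hanging (−1.5 N); lower by small steps to touch.

>>> send_rows:
  motion:
    - {"travel": [0,0,1],"rotation": [0,0,0],"jaw": 45}
    - {"travel": [0,0,1],"rotation": [0,0,0],"jaw": 45}
    - {"travel": [0,0,2],"rotation": [0,0,0],"jaw": 45}
    - {"travel": [0,0,2],"rotation": [0,0,0],"jaw": 45}

```text
time_s: 29.03
tcp_pos: [0.6417, -0.2365, 0.1021]
eef_rot: [0.708, -0.707, 0.0, -0.0]
ft_force: [-0.9, -1.1, 2.3]
finger_gap: 0.0553
```

>>> send_rows:
  motion:
    - {"travel": [0,0,1],"rotation": [0,0,0],"jaw": 45}
    - {"travel": [0,0,1],"rotation": [0,0,0],"jaw": 45}
    - {"travel": [0,0,1],"rotation": [0,0,0],"jaw": 45}

```text
time_s: 29.28
tcp_pos: [0.6418, -0.2368, 0.1021]
eef_rot: [0.708, -0.707, 0.001, -0.0]
ft_force: [-3.2, 0.2, 8.2]
finger_gap: 0.0553
```

>>> send_rows:
  motion:
    - {"travel": [0,0,-1],"rotation": [0,0,0],"jaw": 58}
    - {"travel": [0,0,-1],"rotation": [0,0,0],"jaw": 64}
    - {"travel": [0,0,-1],"rotation": [0,0,0],"jaw": 72}
    - {"travel": [0,0,-1],"rotation": [0,0,0],"jaw": 76}
    - {"travel": [0,0,-1],"rotation": [0,0,0],"jaw": 76}

```text
time_s: 29.7
tcp_pos: [0.6415, -0.2364, 0.1013]
eef_rot: [0.707, -0.707, -0.0, 0.0]
ft_force: [-0.8, 0.0, -0.4]
finger_gap: 0.0747
```

>>> send_rows:
  motion:
    - {"travel": [0,0,-20],"rotation": [0,0,0],"jaw": 76}
    - {"travel": [0,0,-50],"rotation": [0,0,0],"jaw": 76}
    - {"travel": [0,0,-85],"rotation": [0,0,0],"jaw": 76}
    - {"travel": [0,0,-90],"rotation": [0,0,0],"jaw": 78}

```text
time_s: 30.03
tcp_pos: [0.6443, -0.2375, 0.1982]
eef_rot: [0.708, -0.706, 0.004, -0.002]
ft_force: [0.6, -0.2, 1.6]
finger_gap: 0.0771
```

>>> send_rows:
  motion:
    - {"travel": [-137,-15,0],"rotation": [0,0,0],"jaw": 78}
    - {"travel": [-137,-15,0],"rotation": [0,0,0],"jaw": 78}
    - {"travel": [-137,-15,0],"rotation": [0,0,0],"jaw": 78}
    - {"travel": [-137,-15,0],"rotation": [0,0,0],"jaw": 78}

```text
time_s: 30.37
tcp_pos: [0.657, -0.0951, 0.1917]
eef_rot: [0.708, -0.706, 0.0, -0.001]
ft_force: [0.5, -0.6, -0.2]
finger_gap: 0.0778
```

>>> send_rows:
  motion:
    - {"travel": [-137,-14,22],"rotation": [0,0,0],"jaw": 78}
    - {"travel": [-137,-14,22],"rotation": [0,0,0],"jaw": 78}
    - {"travel": [-137,-14,22],"rotation": [0,0,0],"jaw": 78}
    - {"travel": [-137,-14,22],"rotation": [0,0,0],"jaw": 78}
    - {"travel": [-137,-14,22],"rotation": [0,0,0],"jaw": 78}

```text
time_s: 30.78
tcp_pos: [0.6702, 0.0412, 0.1683]
eef_rot: [0.709, -0.705, -0.0, 0.0]
ft_force: [-0.2, -0.7, 0.0]
finger_gap: 0.0776
```

>>> send_rows:
  motion:
    - {"travel": [0,0,0],"rotation": [0,0,0],"jaw": 78}
    - {"travel": [0,0,0],"rotation": [0,0,0],"jaw": 78}
    - {"travel": [0,0,0],"rotation": [0,0,0],"jaw": 78}

```text
time_s: 31.03
tcp_pos: [0.6703, 0.0363, 0.1698]
eef_rot: [-0.707, 0.707, -0.0, 0.0]
ft_force: [-0.6, 1.1, 0.1]
finger_gap: 0.0778
```

```bash
python3 - <<'E'
from h import *
plan((669,39.5,61,-90))
im,d,c=look("wrist"); print(jars(im,d,c))
im,d,c=look("top"); print("platter",jars(im,d,c,95,115))
E
```

```text
now [670.3  36.3 169.8] yaw -90.0 gap 77.8 F [-0.6  1.1  0.1] t 31.0 tilt [ 0. -0.]
   (669, 39.5, 61, -90) travel [ -3.2   1.3 108.8] rz -0.000 rows 2.6
[([670.0, 41.0], [52.0, 56.0], 65.0), ([669.0, 97.0], [55.0, 35.0], 65.0)]
platter [([641.0, -237.0], [55.0, 55.0], 105.0)]
```

Jar3 stands at (641,−237), top 105 as expected. Next, jar2.

>>> send_rows:
  motion:
    - {"travel": [-4,1,40],"rotation": [0,0,0],"jaw": 78}
    - {"travel": [-4,1,75],"rotation": [0,0,0],"jaw": 78}
    - {"travel": [-4,1,100],"rotation": [0,0,0],"jaw": 78}
    - {"travel": [-4,1,109],"rotation": [0,0,0],"jaw": 78}
    - {"travel": [-4,1,109],"rotation": [0,0,0],"jaw": 78}

```text
time_s: 31.55
tcp_pos: [0.6679, 0.0403, 0.0581]
eef_rot: [-0.707, 0.707, 0.001, -0.002]
ft_force: [0.6, -1.0, 1.0]
finger_gap: 0.0778
```

>>> send_rows:
  motion:
    - {"travel": [0,0,0],"rotation": [0,0,0],"jaw": 70}
    - {"travel": [0,0,0],"rotation": [0,0,0],"jaw": 60}
    - {"travel": [0,0,0],"rotation": [0,0,0],"jaw": 45}
    - {"travel": [0,0,0],"rotation": [0,0,0],"jaw": 45}
    - {"travel": [0,0,0],"rotation": [0,0,0],"jaw": 45}

```text
time_s: 31.97
tcp_pos: [0.6701, 0.0418, 0.0623]
eef_rot: [0.708, -0.707, 0.001, -0.001]
ft_force: [-2.1, 0.5, 5.7]
finger_gap: 0.0552
```

>>> send_rows:
  motion:
    - {"travel": [0,0,-15],"rotation": [0,0,0],"jaw": 45}
    - {"travel": [0,0,-50],"rotation": [0,0,0],"jaw": 45}
    - {"travel": [0,0,-85],"rotation": [0,0,0],"jaw": 45}
    - {"travel": [0,0,-105],"rotation": [0,0,0],"jaw": 45}
    - {"travel": [0,0,-105],"rotation": [0,0,0],"jaw": 45}

```text
time_s: 32.38
tcp_pos: [0.6721, 0.0421, 0.172]
eef_rot: [0.708, -0.706, 0.003, -0.004]
ft_force: [0.4, -0.2, -1.5]
finger_gap: 0.0551
```

>>> send_rows:
  motion:
    - {"travel": [0,0,0],"rotation": [0,0,0],"jaw": 45}
    - {"travel": [0,0,0],"rotation": [0,0,0],"jaw": 45}

```text
time_s: 32.55
tcp_pos: [0.6686, 0.0416, 0.1651]
eef_rot: [0.707, -0.707, -0.0, 0.0]
ft_force: [-0.4, -0.1, -1.1]
finger_gap: 0.0552
```

```bash
python3 - <<'E'
from h import *
plan((566,-162,166,-90),(566,-162,103,-90))
E
```

```text
now [668.6  41.6 165.1] yaw -90.0 gap 55.2 F [-0.4 -0.1 -1.1] t 32.5 tilt [-0.001  0.   ]
   (566, -162, 166, -90) travel [101.7  51.4  -0.5] rz 0.000 rows 2.7
   (566, -162, 166, -90) travel [101.8  51.3  -0.5] rz 0.000 rows 2.7
   (566, -162, 103, -90) travel [ 0. -0. 63.] rz -0.000 rows 1.5
```

>>> send_rows:
  motion:
    - {"travel": [102,51,0],"rotation": [0,0,0],"jaw": 45}
    - {"travel": [102,51,0],"rotation": [0,0,0],"jaw": 45}
    - {"travel": [102,51,0],"rotation": [0,0,0],"jaw": 45}
    - {"travel": [102,51,0],"rotation": [0,0,0],"jaw": 45}

```text
time_s: 32.88
tcp_pos: [0.6144, -0.0645, 0.1639]
eef_rot: [-0.706, 0.708, 0.001, -0.002]
ft_force: [0.6, 0.4, -1.4]
finger_gap: 0.0555
```

>>> send_rows:
  motion:
    - {"travel": [102,51,0],"rotation": [0,0,0],"jaw": 45}
    - {"travel": [102,51,0],"rotation": [0,0,0],"jaw": 45}
    - {"travel": [102,51,0],"rotation": [0,0,0],"jaw": 45}
    - {"travel": [102,51,0],"rotation": [0,0,0],"jaw": 45}
    - {"travel": [102,51,0],"rotation": [0,0,0],"jaw": 45}

```text
time_s: 33.3
tcp_pos: [0.5659, -0.164, 0.1643]
eef_rot: [-0.706, 0.708, 0.001, -0.001]
ft_force: [0.5, -0.0, -1.6]
finger_gap: 0.0553
```

>>> send_rows:
  motion:
    - {"travel": [0,0,20],"rotation": [0,0,0],"jaw": 45}
    - {"travel": [0,0,40],"rotation": [0,0,0],"jaw": 45}
    - {"travel": [0,0,55],"rotation": [0,0,0],"jaw": 45}
    - {"travel": [0,0,61],"rotation": [0,0,0],"jaw": 45}
    - {"travel": [0,0,61],"rotation": [0,0,0],"jaw": 45}

```text
time_s: 33.72
tcp_pos: [0.5676, -0.1618, 0.1033]
eef_rot: [0.708, -0.706, -0.001, 0.001]
ft_force: [-0.0, 0.2, -0.6]
finger_gap: 0.0553
```

>>> send_rows:
  motion:
    - {"travel": [0,0,1],"rotation": [0,0,0],"jaw": 45}
    - {"travel": [0,0,1],"rotation": [0,0,0],"jaw": 45}
    - {"travel": [0,0,2],"rotation": [0,0,0],"jaw": 45}
    - {"travel": [0,0,2],"rotation": [0,0,0],"jaw": 45}
    - {"travel": [0,0,2],"rotation": [0,0,0],"jaw": 45}

```text
time_s: 34.13
tcp_pos: [0.5675, -0.1625, 0.1027]
eef_rot: [0.707, -0.707, 0.0, -0.0]
ft_force: [0.4, -0.4, -1.4]
finger_gap: 0.0554
```

>>> send_rows:
  motion:
    - {"travel": [0,0,1],"rotation": [0,0,0],"jaw": 45}
    - {"travel": [0,0,1],"rotation": [0,0,0],"jaw": 45}
    - {"travel": [0,0,2],"rotation": [0,0,0],"jaw": 45}
    - {"travel": [0,0,2],"rotation": [0,0,0],"jaw": 45}

```text
time_s: 34.47
tcp_pos: [0.5687, -0.1627, 0.1022]
eef_rot: [0.708, -0.707, 0.001, -0.001]
ft_force: [-1.0, 1.5, 8.8]
finger_gap: 0.0553
```

Touching. Release, rise, go to jar1.

>>> send_rows:
  motion:
    - {"travel": [0,0,-1],"rotation": [0,0,0],"jaw": 58}
    - {"travel": [0,0,-1],"rotation": [0,0,0],"jaw": 64}
    - {"travel": [0,0,-1],"rotation": [0,0,0],"jaw": 72}
    - {"travel": [0,0,-1],"rotation": [0,0,0],"jaw": 76}
    - {"travel": [0,0,-1],"rotation": [0,0,0],"jaw": 76}

```text
time_s: 34.88
tcp_pos: [0.5673, -0.1626, 0.1013]
eef_rot: [0.707, -0.707, -0.0, 0.0]
ft_force: [-0.4, -0.6, 0.3]
finger_gap: 0.0746
```

>>> send_rows:
  motion:
    - {"travel": [0,0,-20],"rotation": [0,0,0],"jaw": 76}
    - {"travel": [0,0,-50],"rotation": [0,0,0],"jaw": 76}
    - {"travel": [0,0,-85],"rotation": [0,0,0],"jaw": 76}
    - {"travel": [0,0,-90],"rotation": [0,0,0],"jaw": 78}

```text
time_s: 35.22
tcp_pos: [0.5703, -0.1631, 0.1975]
eef_rot: [0.708, -0.706, 0.003, -0.002]
ft_force: [1.2, 0.8, 1.2]
finger_gap: 0.0774
```

>>> send_rows:
  motion:
    - {"travel": [-134,-50,0],"rotation": [0,0,0],"jaw": 78}
    - {"travel": [-134,-50,0],"rotation": [0,0,0],"jaw": 78}
    - {"travel": [-134,-50,0],"rotation": [0,0,0],"jaw": 78}
    - {"travel": [-134,-50,0],"rotation": [0,0,0],"jaw": 78}

```text
time_s: 35.55
tcp_pos: [0.6188, -0.025, 0.1916]
eef_rot: [0.708, -0.706, 0.0, -0.001]
ft_force: [1.0, -0.8, -0.2]
finger_gap: 0.0778
```

>>> send_rows:
  motion:
    - {"travel": [-134,-50,22],"rotation": [0,0,0],"jaw": 78}
    - {"travel": [-134,-50,22],"rotation": [0,0,0],"jaw": 78}
    - {"travel": [-134,-50,22],"rotation": [0,0,0],"jaw": 78}
    - {"travel": [-134,-50,22],"rotation": [0,0,0],"jaw": 78}
    - {"travel": [-134,-50,22],"rotation": [0,0,0],"jaw": 78}

```text
time_s: 35.97
tcp_pos: [0.668, 0.1095, 0.1676]
eef_rot: [0.709, -0.705, -0.0, 0.001]
ft_force: [-0.4, -0.1, 0.3]
finger_gap: 0.0779
```

>>> send_rows:
  motion:
    - {"travel": [0,0,0],"rotation": [0,0,0],"jaw": 78}
    - {"travel": [0,0,0],"rotation": [0,0,0],"jaw": 78}
    - {"travel": [0,0,0],"rotation": [0,0,0],"jaw": 78}

```text
time_s: 36.22
tcp_pos: [0.667, 0.1045, 0.1698]
eef_rot: [0.707, -0.707, 0.0, -0.0]
ft_force: [0.1, -0.2, 0.3]
finger_gap: 0.0778
```

```bash
python3 - <<'E'
from h import *
plan((669,106,61,-90))
im,d,c=look("wrist"); print(jars(im,d,c))
im,d,c=look("top"); print("platter",jars(im,d,c,95,115))
E
```

```text
now [667.  104.5 169.8] yaw -90.0 gap 77.8 F [ 0.1 -0.2  0.3] t 36.2 tilt [ 0. -0.]
   (669, 106, 61, -90) travel [ -1.5  -2.  108.8] rz 0.000 rows 2.6
[([669.0, 107.0], [52.0, 53.0], 65.0)]
platter [([640.0, -244.0], [52.0, 53.0], 105.0), ([566.0, -166.0], [54.0, 53.0], 105.0)]
```

>>> send_rows:
  motion:
    - {"travel": [-2,-2,40],"rotation": [0,0,0],"jaw": 78}
    - {"travel": [-2,-2,75],"rotation": [0,0,0],"jaw": 78}
    - {"travel": [-2,-2,100],"rotation": [0,0,0],"jaw": 78}
    - {"travel": [-2,-2,109],"rotation": [0,0,0],"jaw": 78}
    - {"travel": [-2,-2,109],"rotation": [0,0,0],"jaw": 78}

```text
time_s: 36.73
tcp_pos: [0.6678, 0.1062, 0.0583]
eef_rot: [-0.707, 0.707, 0.001, -0.002]
ft_force: [-0.2, -0.6, 1.0]
finger_gap: 0.0779
```

>>> send_rows:
  motion:
    - {"travel": [0,0,0],"rotation": [0,0,0],"jaw": 70}
    - {"travel": [0,0,0],"rotation": [0,0,0],"jaw": 60}
    - {"travel": [0,0,0],"rotation": [0,0,0],"jaw": 45}
    - {"travel": [0,0,0],"rotation": [0,0,0],"jaw": 45}
    - {"travel": [0,0,0],"rotation": [0,0,0],"jaw": 45}

```text
time_s: 37.15
tcp_pos: [0.67, 0.1078, 0.0623]
eef_rot: [0.708, -0.707, 0.001, -0.001]
ft_force: [-1.1, -0.6, 6.0]
finger_gap: 0.0554
```

>>> send_rows:
  motion:
    - {"travel": [0,0,-15],"rotation": [0,0,0],"jaw": 45}
    - {"travel": [0,0,-50],"rotation": [0,0,0],"jaw": 45}
    - {"travel": [0,0,-85],"rotation": [0,0,0],"jaw": 45}
    - {"travel": [0,0,-125],"rotation": [0,0,0],"jaw": 45}
    - {"travel": [0,0,-125],"rotation": [0,0,0],"jaw": 45}

```text
time_s: 37.57
tcp_pos: [0.6732, 0.1084, 0.1953]
eef_rot: [0.708, -0.706, 0.003, -0.006]
ft_force: [3.3, 0.6, 0.1]
finger_gap: 0.0553
```

>>> send_rows:
  motion:
    - {"travel": [0,0,0],"rotation": [0,0,0],"jaw": 45}
    - {"travel": [0,0,0],"rotation": [0,0,0],"jaw": 45}
    - {"travel": [0,0,0],"rotation": [0,0,0],"jaw": 45}

```text
time_s: 37.82
tcp_pos: [0.6682, 0.1073, 0.1841]
eef_rot: [0.707, -0.707, -0.001, 0.001]
ft_force: [0.5, -0.7, -1.2]
finger_gap: 0.0551
```

```bash
python3 - <<'E'
from h import *
plan((500,-80,186,-90),(491,-237,186,-90),(491,-237,103,-90))
E
```

```text
now [668.2 107.3 184.1] yaw -90.0 gap 55.1 F [ 0.5 -0.7 -1.2] t 37.8 tilt [-0.002 -0.   ]
   (500, -80, 186, -90) travel [93.6 84.2 -0.9] rz 0.000 rows 3.0
   (500, -80, 186, -90) travel [93.6 84.2 -0.9] rz 0.000 rows 3.0
   (491, -237, 186, -90) travel [157.   9.   0.] rz -0.000 rows 3.8
   (491, -237, 103, -90) travel [ 0. -0. 83.] rz -0.000 rows 2.0
```

>>> send_rows:
  motion:
    - {"travel": [94,84,0],"rotation": [0,0,0],"jaw": 45}
    - {"travel": [94,84,0],"rotation": [0,0,0],"jaw": 45}
    - {"travel": [94,84,0],"rotation": [0,0,0],"jaw": 45}
    - {"travel": [94,84,0],"rotation": [0,0,0],"jaw": 45}

```text
time_s: 38.15
tcp_pos: [0.5793, 0.0093, 0.1838]
eef_rot: [-0.706, 0.708, 0.002, -0.003]
ft_force: [-2.0, 0.7, -1.3]
finger_gap: 0.0552
```

>>> send_rows:
  motion:
    - {"travel": [94,84,0],"rotation": [0,0,0],"jaw": 45}
    - {"travel": [94,84,0],"rotation": [0,0,0],"jaw": 45}
    - {"travel": [94,84,0],"rotation": [0,0,0],"jaw": 45}
    - {"travel": [94,84,0],"rotation": [0,0,0],"jaw": 45}

```text
time_s: 38.48
tcp_pos: [0.4954, -0.0841, 0.184]
eef_rot: [-0.706, 0.708, 0.002, -0.002]
ft_force: [-1.5, -0.3, -2.0]
finger_gap: 0.0551
```

>>> send_rows:
  motion:
    - {"travel": [157,9,0],"rotation": [0,0,0],"jaw": 45}
    - {"travel": [157,9,0],"rotation": [0,0,0],"jaw": 45}
    - {"travel": [157,9,0],"rotation": [0,0,0],"jaw": 45}
    - {"travel": [157,9,0],"rotation": [0,0,0],"jaw": 45}
    - {"travel": [157,9,0],"rotation": [0,0,0],"jaw": 45}

```text
time_s: 38.9
tcp_pos: [0.4912, -0.2419, 0.184]
eef_rot: [-0.706, 0.708, 0.001, -0.001]
ft_force: [-0.2, -0.1, -1.7]
finger_gap: 0.0552
```

>>> send_rows:
  motion:
    - {"travel": [0,0,25],"rotation": [0,0,0],"jaw": 45}
    - {"travel": [0,0,50],"rotation": [0,0,0],"jaw": 45}
    - {"travel": [0,0,70],"rotation": [0,0,0],"jaw": 45}
    - {"travel": [0,0,79],"rotation": [0,0,0],"jaw": 45}
    - {"travel": [0,0,79],"rotation": [0,0,0],"jaw": 45}

```text
time_s: 39.32
tcp_pos: [0.4907, -0.2374, 0.104]
eef_rot: [0.707, -0.707, -0.002, 0.002]
ft_force: [0.5, 0.1, -0.5]
finger_gap: 0.0552
```

>>> send_rows:
  motion:
    - {"travel": [0,0,0],"rotation": [0,0,0],"jaw": 45}
    - {"travel": [0,0,0],"rotation": [0,0,0],"jaw": 45}
    - {"travel": [0,0,0],"rotation": [0,0,0],"jaw": 45}

```text
time_s: 39.57
tcp_pos: [0.4934, -0.2376, 0.1077]
eef_rot: [0.708, -0.707, 0.001, -0.001]
ft_force: [-0.1, -0.5, -0.9]
finger_gap: 0.0553
```

>>> send_rows:
  motion:
    - {"travel": [0,0,1],"rotation": [0,0,0],"jaw": 45}
    - {"travel": [0,0,2],"rotation": [0,0,0],"jaw": 45}
    - {"travel": [0,0,2],"rotation": [0,0,0],"jaw": 45}
    - {"travel": [0,0,2],"rotation": [0,0,0],"jaw": 45}
    - {"travel": [0,0,2],"rotation": [0,0,0],"jaw": 45}

```text
time_s: 39.98
tcp_pos: [0.4926, -0.2376, 0.1047]
eef_rot: [0.707, -0.707, 0.0, -0.0]
ft_force: [-0.2, -0.2, -0.3]
finger_gap: 0.0554
```

>>> send_rows:
  motion:
    - {"travel": [0,0,1],"rotation": [0,0,0],"jaw": 45}
    - {"travel": [0,0,2],"rotation": [0,0,0],"jaw": 45}
    - {"travel": [0,0,2],"rotation": [0,0,0],"jaw": 45}
    - {"travel": [0,0,2],"rotation": [0,0,0],"jaw": 45}

```text
time_s: 40.32
tcp_pos: [0.4925, -0.2376, 0.1024]
eef_rot: [0.707, -0.707, -0.0, 0.0]
ft_force: [0.3, -0.6, -1.4]
finger_gap: 0.055
```

>>> send_rows:
  motion:
    - {"travel": [0,0,1],"rotation": [0,0,0],"jaw": 45}
    - {"travel": [0,0,1],"rotation": [0,0,0],"jaw": 45}
    - {"travel": [0,0,1],"rotation": [0,0,0],"jaw": 45}

```text
time_s: 40.57
tcp_pos: [0.4927, -0.2379, 0.1022]
eef_rot: [0.708, -0.707, 0.0, 0.0]
ft_force: [-2.1, 0.9, 4.8]
finger_gap: 0.0553
```

Touching. Release, rise, move away and check.

>>> send_rows:
  motion:
    - {"travel": [0,0,-1],"rotation": [0,0,0],"jaw": 58}
    - {"travel": [0,0,-1],"rotation": [0,0,0],"jaw": 64}
    - {"travel": [0,0,-1],"rotation": [0,0,0],"jaw": 72}
    - {"travel": [0,0,-1],"rotation": [0,0,0],"jaw": 74}
    - {"travel": [0,0,-1],"rotation": [0,0,0],"jaw": 74}

```text
time_s: 40.98
tcp_pos: [0.4926, -0.2376, 0.1024]
eef_rot: [0.707, -0.707, -0.0, 0.0]
ft_force: [0.4, 0.3, 0.4]
finger_gap: 0.0729
```

>>> send_rows:
  motion:
    - {"travel": [0,0,-20],"rotation": [0,0,0],"jaw": 74}
    - {"travel": [0,0,-55],"rotation": [0,0,0],"jaw": 74}
    - {"travel": [0,0,-95],"rotation": [0,0,0],"jaw": 74}
    - {"travel": [0,0,-135],"rotation": [0,0,0],"jaw": 74}
    - {"travel": [0,0,-165],"rotation": [0,0,0],"jaw": 74}

```text
time_s: 41.4
tcp_pos: [0.493, -0.2379, 0.2711]
eef_rot: [0.708, -0.707, 0.001, -0.001]
ft_force: [0.6, 0.3, -0.1]
finger_gap: 0.0742
```

>>> send_rows:
  motion:
    - {"travel": [-170,0,-20],"rotation": [0,0,0],"jaw": 74}
    - {"travel": [-170,0,-20],"rotation": [0,0,0],"jaw": 74}
    - {"travel": [-170,0,-20],"rotation": [0,0,0],"jaw": 74}
    - {"travel": [-170,0,-20],"rotation": [0,0,0],"jaw": 74}
    - {"travel": [-170,0,-20],"rotation": [0,0,0],"jaw": 74}

```text
time_s: 41.82
tcp_pos: [0.4927, -0.063, 0.2888]
eef_rot: [0.709, -0.705, 0.0, -0.001]
ft_force: [-0.1, 0.0, -0.6]
finger_gap: 0.0737
```

>>> send_rows:
  motion:
    - {"travel": [0,0,0],"rotation": [0,0,0],"jaw": 74}
    - {"travel": [0,0,0],"rotation": [0,0,0],"jaw": 74}
    - {"travel": [0,0,0],"rotation": [0,0,0],"jaw": 74}
    - {"travel": [0,0,0],"rotation": [0,0,0],"jaw": 74}

```text
time_s: 42.15
tcp_pos: [0.4922, -0.0686, 0.2872]
eef_rot: [-0.707, 0.707, 0.0, -0.0]
ft_force: [0.1, 0.3, -0.7]
finger_gap: 0.0736
```

```bash
python3 - <<'E'
from h import *
im,d,c=look("scene"); save("fin",im)
im,d,c=look("top"); print("platter",jars(im,d,c,95,115)); save("fint",im)
E
```

```text
platter [([565.0, -166.0], [51.0, 52.0], 105.0), ([492.0, -239.0], [52.0, 55.0], 105.0)]
```

View pics/fin.png

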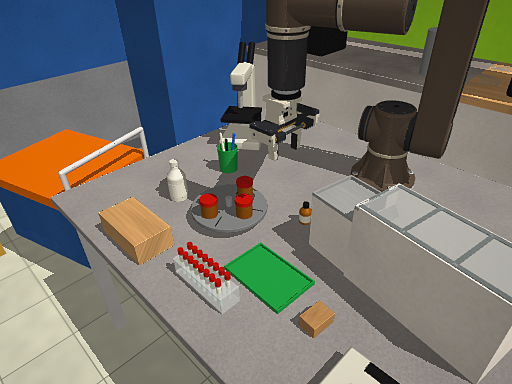

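View pics/fint.png

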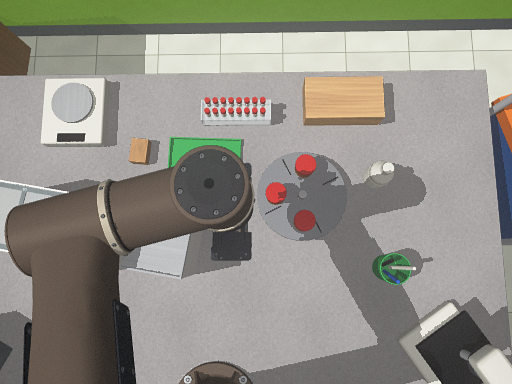

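```bash
python3 -c "
from workcell import ctrl
print(ctrl.job_done())"
```

```text
the job is handed in; nothing more can be done
None
```

The job is handed in at about 42 s of the 210 s allowed. Three slide cases were on the platter, and I pushed each one through the flap. The three jars were then moved one at a time from the tray onto the emptied platter.

**Cases and flap:** Before the first jar was moved, no case was left on the platter or the ledge, and the flap looked the same as in the first picture. Through the clear lid I could make out only one case, so that all three are inside rests on the empty platter and ledge. After the jars I did not check the flap again, because the arm hid it from the top camera.

**Jars:** The last pictures show all three jars on the platter and the tray empty.
- Two measured upright in the last top view, lids at about 105 mm, at (565, -166) and (492, -239) mm.
- The third appears standing in both final pictures, but the last measurement missed it. Earlier it read lid height 105 mm at (640, -244) mm.

**Other checks:** The bottles, rack, pen cup and cardboard box look unmoved. I noticed no grip slip, and no case was knocked aside. The platter turned a few degrees while jars were set down. The largest wrist force reading was about 14 N.

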